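# Fetch the busbar from behind the standoff insulators

### The job

Get the copper busbar out from behind the three standoff insulators in the steel tray: first clear all three insulators onto the rubber mat, then lay the busbar flat and centred in both black supports of the blue distributor housing. After that put each insulator back in its own old place in the tray, so that they stand in one row again, flat against flat as before. Keep the insulators upright all the time and leave the tape roll on the mat where it lies.

Things in the scene. Friction and masses are not known exactly. Their poses are not given: they have to be found in the camera images.
- insulator_short: Short red-brown standoff insulator: upright hexagonal prism, 50 mm across flats (57.7 across corners), 56 mm tall, 225 g, brass insert 16 mm wide in its top. Origin: centre of underside; corners along +-x, flats face +-y and 30 deg either side of +-x. One of a row of three along the tray's y, any order, flat to flat, centres 50.5 mm apart, axes parallel to the tray's.
- insulator_medium: Medium red-brown standoff insulator: upright hexagonal prism, 50 mm across flats (57.7 across corners), 66 mm tall, 265 g, brass insert 20 mm wide in its top. Origin: centre of underside; corners along +-x, flats face +-y and 30 deg either side of +-x. One of a row of three along the tray's y, any order, flat to flat, centres 50.5 mm apart, axes parallel to the tray's.
- insulator_tall: Tall red-brown standoff insulator: upright hexagonal prism, 50 mm across flats (57.7 across corners), 76 mm tall, 305 g, brass insert 25 mm wide in its top. Origin: centre of underside; corners along +-x, flats face +-y and 30 deg either side of +-x. One of a row of three along the tray's y, any order, flat to flat, centres 50.5 mm apart, axes parallel to the tray's.
- busbar: Flat copper bar, 150 mm long (y), 30 wide (x), 10 thick (z), 400 g, a hole mark near each end. Origin: centre of underside. Starts flat on the tray floor behind the insulators (+x side), parallel to their row, 2 to 3 mm from their corners, so no finger fits in front of it; about 46 mm free behind it. (A 70 mm bar elsewhere is an offcut.)
- tray: Fixed shallow steel tray, 156 (x) by 196 mm (y) outside, walls 3 mm thick, 18 mm high, floor 3 mm thick. Origin: centre of underside, on the table. The insulators stand in a row along its y at x = -33 mm; the busbar lies at x = +13.5 mm, and a loose steel bolt in the (+x, +y) corner.
- housing: Fixed open blue box, inside x -66..116, y -106..106 mm, walls 50 mm high. Origin: underside, below the middle between two black busbar supports at y = -45 and +45 (22 long in y). Each has a flat saddle 34 mm up, x -23..23, between lips 46 mm high. Busbar lies along y on both, centred. Between supports free (68 mm) down to 4 mm. Terminals 52 mm high at x 60..105; glands behind.
- mat: Fixed black rubber bench mat, 170 (x) by 230 mm (y), 3 mm thick: the side area for the insulators. Origin: centre of underside, on the table. Its -x half is empty; the tape roll lies in its (+x, +y) corner.
- tape_roll: Loose roll of white tape lying flat on the mat near its (+x, +y) corner, outer diameter 56 mm, 19 mm tall, 40 g; to be left alone. Origin: centre of underside, z up.

How it is judged:
By the outcome, as a careful person would: the job done as asked, in the order asked, and still so for the second after the job is handed in, with the robot touching nothing.
It also fails if it takes over 141 s, if anything falls off the work surface, if the arm or the gripper's body presses on something with over 40 N, if the wrist force passes 120 N, or if a joint passes its speed limit or range.

### The arm

A 6-joint arm with a two-finger parallel gripper is mounted at the origin on the work surface. World frame = base frame: x ahead of the robot, y to its left, z up, the work surface at z = 0. Lengths are in mm, angles in rad, forces in N, time in s.
With the tool pointing down it reaches from about 275 to 750 mm from the base axis. Payload 10.2 kg.
Tool frame: the origin (TCP) lies between the finger pads; the fingertips stand 19 mm ahead of it and the grasp point (between the pads) is the TCP; z points along the fingers, y is the line along which they close (so a half turn about z gives the same grasp; the last joint's range is limited). The gripper opens to 85 mm and grips with 20 to 120 N. Pads are 22 mm wide; open, the fingers measure 114 mm over their backs; the gripper's body (76 mm by 85 mm) begins 54 mm behind the grasp point. The pads swing forward as they close: fully open they stand 13 mm farther back than shut.
Start: joints at [-1.559, 0.313, 1.498, -0, 1.331, -0.223], TCP at [122.127, -510.604, 250.294] pointing down, gripper open.
Joint ranges: [-2.94, 2.94], [-0.97, 2.17], [0.19, 2.56], [-1.23, 4.37], [0.02, 3.11], [-2.88, 2.88]. Speed limits (rad/s): [2.39, 2.39, 3.01, 3.14, 3.14, 3.14].

### API

Orientations are given as a unit quaternion [w, x, y, z].
In Python, from rig import sense, capture, finish_job gives the robot as it stands. The module is installed in compiled form; this text tells all that it offers.
- The arm moves only by the tool move_arm, never from a script. Its argument "moves" is a list of rows, each an object with "turn": the turn, a rotation vector about the tool's x, y, z in rad, a list of three; "translation": the shift along the tool's x, y, z in mm, a list of three; "hand": the opening, from 0 (shut) to 1 (fully open). In form: [{"turn": [wx, wy, wz], "translation": [x, y, z], "hand": hand}, ...]. A call has 1 to 10 rows; each row shifts and turns the commanded pose from where the row before left it, along the tool's axes as they then stand; what a row does not reach is not made up. A row lasts 1/12 s, in which the tool goes at most 41.7 mm and 7.16 degrees, less where a joint would pass 70% of its speed; a pose out of reach is approached as far as the arm can. A call with a gripper value outside its range is refused whole. The fingers move at their own pace and stop on an object; "grip_force" is the grip in N (left out, the last holds). Time passes only in rows, so rows that do not move let the fingers close. It gives the time, the measured TCP pose, the force, the opening and the grip force at its end, in the units of the state.
- sense(): the state, without advancing time (a new reading comes with each control period).
- capture(name): name is "side" or "top" or "wrist"; returns a dict with "image" (400x640x3 uint8, blue, green, red), "z_map" (400x640 float32, mm along the optical axis (not along the pixel's ray), 0 where there is no reading), "vertical_fov" (degrees; the focal length in pixels is half the picture's height over the tangent of half this angle, whatever the lens; pixels are square), "cx", "cy" (the principal point, pixels), "k1" (the pictures are not rectified: a ray, as slopes to the right and down, at radius r is drawn at 1 + k1 r^2 times it, then the intrinsics apply), "R" (3x3) and "t" (3): a world point X has camera coordinates R X + t; the wrist camera has in their place "T_tool_cam" (4x4, takes a point from camera to tool coordinates, whose origin is the TCP and whose axes are the flange's). Camera axes: x right, y down, z forward; pixel columns grow to the right and rows downward; lengths in mm; the calibration is good to about 2 mm. A picture is of the moment at which its call begins: read the wrist's pose just before it.
- finish_job(): hands the job in; it is judged then, once.
The state is a dict: "time_s": time; "joints": joint angles; "dq": joint speeds; "tau": joint torques, N m; "eef_pos": TCP position; "ee_rot": TCP orientation; "force": force on the tool from outside, world axes, zero at the start; "wrist_torque": the same for the moment, N m; "grip_width": opening from 0.0 (shut) to 1.0 (fully open); "grip_force": force on a finger pad.
Only numpy, scipy, OpenCV 4.12 (cv2) and the standard library are available. Lean on these libraries where they do the work, as an engineer would, in place of code of your own. Each camera call takes 0.05 s, during which the arm holds its last target. There are 200 camera calls.

## Working session

There is one attempt and no reset: what is moved stays moved. The work goes in short steps, Python scripts to look and compute and a tool call to move; the robot and the scene stay as the last step left them, time stands still between calls to the robot, and variables do not carry over. Pictures are saved under pics/ and viewed, at most 14 in all, crops included, and the job is handed in when it is done.

Besides the shell and the picture viewer there is one more tool, called after ">>>" as name(argument=value, ...) on one line, values as JSON. move_arm: Moves the arm, as the interface text tells. Its arguments: {"type":"object","properties":{"moves":{"type":"array","items":{"type":"object","properties":{"turn":{"type":"array","items":{"type":"number"}},"translation":{"type":"array","items":{"type":"number"}},"hand":{"type":"number"}}}},"grip_force":{"type":"number"}},"required":["moves"]}

```bash
mkdir -p pics
cat > h.py <<'E'
import numpy as np, cv2
from scipy.spatial.transform import Rotation as Rn
from rig import sense, capture, finish_job
def tool():
    s=sense(); q=s["ee_rot"]; return Rn.from_quat([q[1],q[2],q[3],q[0]]).as_matrix(), np.array(s["eef_pos"]), s
def cloud(name):
    """capture, return image, per-pixel world points (nan where none)"""
    Rt,p,_=tool(); c=capture(name); im=c["image"]; h,w=im.shape[:2]
    f=h/2/np.tan(np.radians(c["vertical_fov"])/2)
    K=np.array([[f,0,c["cx"]],[0,f,c["cy"]],[0,0,1]])
    u,v=np.meshgrid(np.arange(w),np.arange(h))
    n=cv2.undistortPoints(np.stack([u,v],-1).reshape(-1,1,2).astype(np.float32),K,np.array([c["k1"],0,0,0,0.])).reshape(h,w,2)
    z=np.where(c["z_map"]>0,c["z_map"],np.nan).astype(float)
    P=np.dstack([n[...,0]*z,n[...,1]*z,z])
    if name=="wrist":
        T=np.array(c["T_tool_cam"]); P=(P@T[:3,:3].T+T[:3,3])@Rt.T+p
    else: P=(P-np.array(c["t"]))@np.array(c["R"])
    return im,P,c
E
python3 - <<'E'
from h import *
R,p,s=tool(); print(s); print(R.round(3))
for n in("top","side","wrist"):
    im,P,c=cloud(n); cv2.imwrite(f"pics/{n}0.png",im); np.savez(f"{n}0.npz",im=im,P=P)
    print(n,c["vertical_fov"],c["k1"],c.get("R"),c.get("t"),c.get("T_tool_cam"))
E
```

```text
{'time_s': 0.0, 'joints': array([-1.55941520e+00,  3.13464870e-01,  1.49846029e+00, -8.55352948e-06,
        1.33096417e+00, -2.23393671e-01]), 'dq': array([ 0.00066754, -0.00050544, -0.0023638 ,  0.00081949, -0.00079159,
       -0.00088369]), 'tau': array([-3.27529660e-04, -4.12261891e+01, -2.59742206e+01, -1.85993872e-04,
        4.16453855e-03,  3.64220330e-05]), 'eef_pos': array([ 122.11430741, -510.36133325,  249.71870779]), 'ee_rot': array([-6.45137943e-04,  9.93117679e-01,  1.17118976e-01,  6.44688505e-05]), 'force': array([-0.07559396,  1.10184103, -0.31872138]), 'wrist_torque': array([ 2.09128778e-02, -8.24169518e-03, -9.88656931e-05]), 'grip_force': 0.0, 'grip_width': 0.9991899048699828}
[[ 0.973  0.233 -0.   ]
 [ 0.233 -0.973  0.001]
 [ 0.    -0.001 -1.   ]]
top 57.89392529333151 0.0037185491967966443 [[-0.01945552 -0.99933593  0.0308087 ]
 [-0.98471568  0.01381831 -0.17362052]
 [ 0.1730795  -0.03371569 -0.9843306 ]] [ 15.60852558 502.70432    775.26714442] None
side 47.07889453364308 -0.041995232638565694 [[-0.98504476 -0.17208146 -0.00864813]
 [-0.12768681  0.76277563 -0.63393171]
 [ 0.11568448 -0.62334686 -0.77334067]] [ 515.20535186   77.81852248 1054.86492245] None
wrist 65.61926953206908 -0.051597032195783606 None None [[ 4.96146691e-04 -9.52872034e-01 -3.03372115e-01  7.70185309e+01]
 [ 9.99999877e-01  4.74871995e-04  1.43897160e-04  2.55724945e-01]
 [ 6.94734230e-06 -3.03372149e-01  9.52872153e-01 -1.22712412e+02]
 [ 0.00000000e+00  0.00000000e+00  0.00000000e+00  1.00000000e+00]]
```

View pics/top0.png

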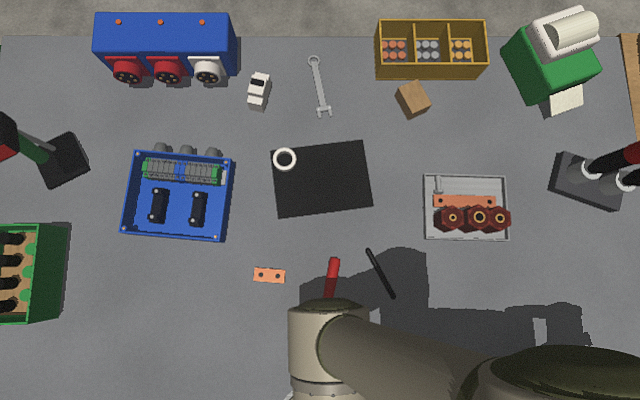

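View pics/side0.png

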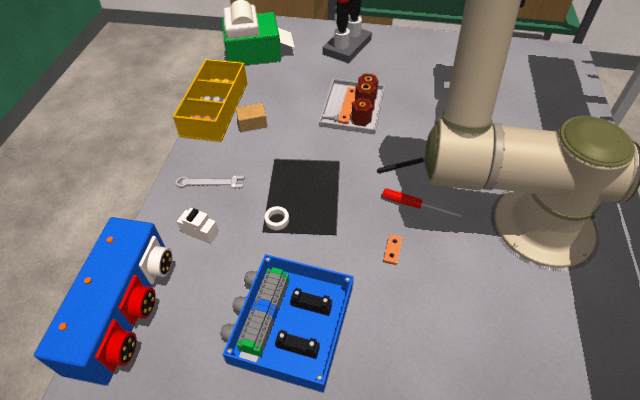

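Top view: tray at about (466,207) with three insulators (452,217), (479,217), (501,217) and the busbar just above them (464,200). The mat is at (322,180) with the tape at (284,159), and the housing at (178,195) with supports at (158,205) and (198,208). The side view agrees.

Run:
```python
from h import *
for n in("top","side"):
    d=np.load(f"{n}0.npz"); im,P=d["im"],d["P"]; hsv=cv2.cvtColor(im,cv2.COLOR_BGR2HSV); H,S,V=[hsv[...,i].astype(int) for i in range(3)]
    x,y,z=P[...,0],P[...,1],P[...,2]
    g=(V>70)&(S<60)&(abs(z)<15)&(x>200)&(x<700); print(n,"table z",np.nanmedian(z[g]))
    def rect(name,m,er=0):
        m=m.astype(np.uint8)
        k,l,st,_=cv2.connectedComponentsWithStats(m)
        if k<2: print(name,"none"); return
        i=1+np.argmax(st[1:,4]); q=P[l==i]
        r=cv2.minAreaRect(q[:,:2].astype(np.float32)); print(name,len(q),"c",np.round(r[0],1),"size",np.round(r[1],1),"ang",round(r[2],2),"z",np.nanpercentile(q[:,2],[5,50,95]).round(1))
    mid=(x>250)&(x<750)
    rect("mat",(V<50)&(abs(z-3)<8)&mid&(abs(y)<200))
    rect("housing",(H>100)&(H<130)&(S>120)&mid&(y>150)&(y<600)&(z>-5)&(z<75))
    tr=mid&(y<-200)&(y>-500)
    rect("tray",tr&(z>9)&(z<30)&(S<90)&(V>60))
    cop=(H<16)&(S>100)
    rect("bar",tr&cop&(z>4)&(z<22)&(V>150))
    for lo,hi in((51,64),(64,74),(74,88)): rect(f"ins{lo}",tr&(z>lo)&(z<hi))
    rect("tape",mid&(abs(y)<200)&(V>130)&(z>14)&(z<30)&(S<60))
    for nm,a in(("sup",1),):
        m=(V<60)&(y>150)&(y<600)&(z>28)&(z<55)&mid
        k,l,st,_=cv2.connectedComponentsWithStats(m.astype(np.uint8))
        for i in range(1,k):
            if st[i,4]>60:
                q=P[l==i]; r=cv2.minAreaRect(q[:,:2].astype(np.float32)); print("sup",st[i,4],np.round(r[0],1),np.round(r[1],1),round(r[2],2),np.nanpercentile(q[:,2],[5,50,95]).round(1))
```

```text
top table z -0.45267144424405464
mat 5310 c [569.5   4.1] size [168.1 227.3] ang 7.02 z [-0.1  2.4  4.9]
housing 5864 c [531.8 331.1] size [221.9 206.1] ang 83.74 z [ 1.4  5.  50.3]
tray 417 c [ 530.2 -338.6] size [200.1  83.3] ang 86.49 z [10.4 16.2 20.1]
bar 614 c [ 506.7 -336.2] size [147.7  28. ] ang 88.15 z [10.  12.2 14.5]
ins51 498 c [ 460.4 -296.7] size [76.  55.9] ang 86.46 z [54.7 58.7 61.7]
ins64 441 c [ 456.3 -388.3] size [49.1 55.9] ang 84.07 z [66.5 68.9 71.1]
ins74 461 c [ 458.2 -333.3] size [50.3 54.9] ang 84.05 z [76.1 78.7 81. ]
tape 211 c [613.2  91.8] size [52.8 52.3] ang 0.22 z [18.8 21.3 23.3]
sup 331 [503.6 377.2] [21.5 79. ] 84.21 [30.3 34.1 46.1]
sup 295 [493.8 288.3] [22.3 79.8] 85.44 [30.8 34.  46.5]
sup 539 [356.6 590.6] [190.    5.9] 0.07 [30.  42.2 53.4]
side table z -1.2644625142609796
mat 3999 c [570.2   6.9] size [165.8 227.4] ang 6.58 z [-0.8  1.9  4.6]
housing 8300 c [533.1 330.4] size [223. 208.] ang 83.92 z [ 0.8  4.7 49.5]
tray 432 c [ 493.2 -337.5] size [206.  157.2] ang 87.26 z [ 9.6 14.5 19.4]
bar 330 c [ 507.  -335.6] size [149.2  30.1] ang 87.72 z [ 8.7 11.9 14.7]
ins51 293 c [ 461.8 -296.7] size [81.7 57.1] ang 87.75 z [52.2 58.2 61.4]
ins64 140 c [ 454.4 -388. ] size [50.3 52.6] ang 67.63 z [64.8 67.1 70.2]
ins74 178 c [ 459.4 -333.8] size [50.7 54.3] ang 24.96 z [74.5 77.4 80.7]
tape 259 c [613.3  92.5] size [53.1 56.1] ang 13.87 z [15.5 20.4 23.2]
sup 423 [494.6 290.1] [23.2 79.6] 83.22 [29.6 33.3 45.5]
sup 451 [504.7 379.6] [21.3 79.8] 83.85 [29.9 33.4 45.5]
```

>>> move_arm(moves=[{"turn":[0,0,-0.11],"translation":[0,0,0],"hand":1},{"turn":[0,0,-0.11],"translation":[0,0,0],"hand":1},{"turn":[0,0,-0.11],"translation":[0,0,0],"hand":1},{"turn":[0,0,-0.11],"translation":[0,0,0],"hand":1},{"turn":[0,0,-0.11],"translation":[0,0,0],"hand":1},{"turn":[0,0,-0.11],"translation":[0,0,0],"hand":1},{"turn":[0,0,-0.11],"translation":[0,0,0],"hand":1}])

```text
time_s: 0.73
eef_pos: [122.1, -510.5, 250.1]
ee_rot: [-0.0, 0.875, 0.484, 0.0]
force: [0.0, 0.2, -0.0]
grip_width: 0.997
grip_force: 0.0
```

>>> move_arm(moves=[{"turn":[0,0,0],"translation":[34,20.5,5],"hand":1},{"turn":[0,0,0],"translation":[34,20.5,5],"hand":1},{"turn":[0,0,0],"translation":[34,20.5,5],"hand":1},{"turn":[0,0,0],"translation":[34,20.5,5],"hand":1},{"turn":[0,0,0],"translation":[34,20.5,5],"hand":1},{"turn":[0,0,0],"translation":[34,20.5,5],"hand":1},{"turn":[0,0,0],"translation":[34,20.5,5],"hand":1},{"turn":[0,0,0],"translation":[34,20.5,5],"hand":1},{"turn":[0,0,0],"translation":[34,20.5,5],"hand":1},{"turn":[0,0,0],"translation":[34,20.5,5],"hand":1}])

```text
time_s: 1.57
eef_pos: [479.1, -332.2, 199.9]
ee_rot: [-0.0, 0.876, 0.482, -0.0]
force: [-0.7, -0.4, -1.1]
grip_width: 1.001
grip_force: 0.0
```

>>> move_arm(moves=[{"turn":[0,0,0],"translation":[0,0,0],"hand":1},{"turn":[0,0,0],"translation":[0,0,0],"hand":1},{"turn":[0,0,0],"translation":[0,0,0],"hand":1}])

```text
time_s: 1.82
eef_pos: [477.1, -333.7, 200.1]
ee_rot: [-0.0, 0.876, 0.482, -0.0]
force: [0.1, -0.4, 0.0]
grip_width: 1.001
grip_force: 0.0
```

```bash
cat > meas.py <<'E'
from h import *
def rect(name,P,m):
    m=m.astype(np.uint8); k,l,st,_=cv2.connectedComponentsWithStats(m)
    if k<2: print(name,"none"); return
    i=1+np.argmax(st[1:,4]); q=P[l==i]; r=cv2.minAreaRect(q[:,:2].astype(np.float32)); med=q[:,:2].mean(0)
    px=np.argwhere(l==i).mean(0)[::-1]
    print(name,len(q),"c",np.round(r[0],1),"mean",med.round(1),"size",np.round(r[1],1),"ang",round(r[2],2),"z",np.nanpercentile(q[:,2],[5,50,95]).round(1),"px",px.round())
def tray(n,fn):
    im,P,c=cloud(n); cv2.imwrite(fn,im); np.savez(n+"1.npz",im=im,P=P)
    hsv=cv2.cvtColor(im,cv2.COLOR_BGR2HSV); H,S,V=[hsv[...,i].astype(int) for i in range(3)]; x,y,z=[P[...,i] for i in range(3)]
    tr=(x>380)&(x<620)&(y<-220)&(y>-460)
    print("table",np.nanmedian(z[tr&(abs(z)<2.2)]))
    rect("rim",P,tr&(z>15.5)&(z<20)&(S<90)); rect("bar",P,tr&(z>9)&(z<16)&(S>80)&(H<16)&(V>120))
    for nm,h in(("short",59),("medium",69),("tall",79)): rect(nm,P,tr&(abs(z-h)<4.5))
E
python3 -c "
import meas; meas.tray('wrist','pics/w1.png')"
```

```text
table -0.5735784071914338
rim 1783 c [ 492.  -338.1] mean [ 510.1 -314. ] size [196.6 157.2] ang 87.61 z [15.8 17.  18.3] px [339. 146.]
bar 1114 c [ 511.4 -298.2] mean [ 512. -297.] size [68.9 25.2] ang 82.98 z [11.  12.2 13.4] px [333. 132.]
short 3069 c [ 460.6 -299.1] mean [ 462.1 -287.2] size [75.9 57.1] ang 88.21 z [57.3 58.6 60.1] px [279. 159.]
medium 2251 c [ 457.6 -387.8] mean [ 457.9 -387.3] size [50.7 54.7] ang 27.63 z [67.1 68.5 69.9] px [337. 256.]
tall 2912 c [ 459.  -336.4] mean [ 460.  -335.7] size [56.4 49.7] ang 58.27 z [77.2 78.5 80. ] px [307. 213.]
```

View pics/w1.png

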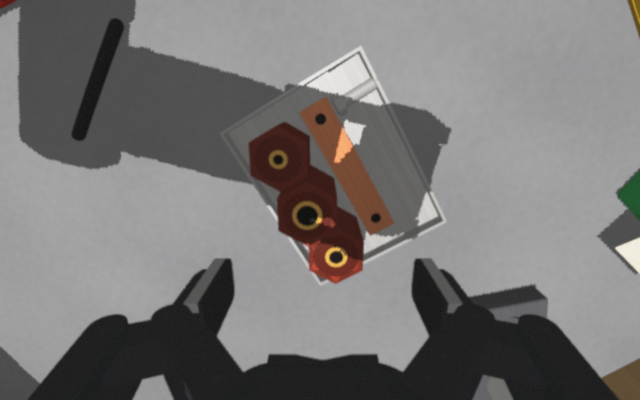

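>>> move_arm(moves=[{"turn":[0,0,0.12],"translation":[0,0,0],"hand":1},{"turn":[0,0,0.12],"translation":[0,0,0],"hand":1},{"turn":[0,0,0.12],"translation":[0,0,0],"hand":1},{"turn":[0,0,0.12],"translation":[0,0,0],"hand":1},{"turn":[0,0,0.12],"translation":[0,0,0],"hand":1},{"turn":[0,0,0.12],"translation":[0,0,0],"hand":1},{"turn":[0,0,0.12],"translation":[0,0,0],"hand":1},{"turn":[0,0,0.12],"translation":[0,0,0],"hand":1},{"turn":[0,0,0.12],"translation":[0,0,0],"hand":1},{"turn":[0,0,0.12],"translation":[0,0,0],"hand":1}])

```text
time_s: 2.7
eef_pos: [476.3, -334.6, 200.7]
ee_rot: [0.0, 0.995, -0.102, 0.0]
force: [0.6, -0.1, 0.1]
grip_width: 0.999
grip_force: 0.0
```

>>> move_arm(moves=[{"turn":[0,0,0.12],"translation":[0,0,0],"hand":1},{"turn":[0,0,0.12],"translation":[0,0,0],"hand":1},{"turn":[0,0,0.12],"translation":[0,0,0],"hand":1},{"turn":[0,0,0],"translation":[0,0,0],"hand":1},{"turn":[0,0,0],"translation":[0,0,0],"hand":1},{"turn":[0,0,0],"translation":[0,0,0],"hand":1}])

```text
time_s: 3.2
eef_pos: [477.0, -334.1, 200.5]
ee_rot: [0.0, 0.962, -0.273, 0.0]
force: [0.2, -0.0, -0.3]
grip_width: 0.996
grip_force: 0.0
```

```bash
cp wrist1.npz wA.npz
cat > hexfit.py <<'E'
from h import *
def hexes(P,pred,yaw):
    out={}
    for nm,h in(("short",58.6),("medium",68.6),("tall",78.6)):
        c=np.array(pred[nm],float)
        for _ in range(3):
            q=P[(abs(P[...,2]-h)<2.5)&(np.hypot(P[...,0]-c[0],P[...,1]-c[1])<31)][:,:2]
            A=[];b=[];w=[]
            for k in range(3):
                a=yaw+np.radians(30+60*k); n=np.array([np.cos(a),np.sin(a)]); e=(q-c)@n
                lo,hi=np.percentile(e[abs(e)<27.5],[1,99]); A.append(n); b.append((lo+hi)/2); w.append(round(hi-lo,1))
            c=c+np.linalg.lstsq(np.array(A),np.array(b),rcond=None)[0]
        out[nm]=c; print(nm,c.round(1),w,len(q))
    return out
def brass(im,P,pred,h):
    hsv=cv2.cvtColor(im,cv2.COLOR_BGR2HSV).astype(int)
    m=(abs(hsv[...,0]-22)<7)&(hsv[...,1]>80)&(abs(P[...,2]-h)<12)&(np.hypot(P[...,0]-pred[0],P[...,1]-pred[1])<16)
    q=P[m][:,:2]; return cv2.minEnclosingCircle(q.astype(np.float32)) if len(q)>5 else None
E
python3 - <<'E'
import meas; meas.tray('wrist','pics/w2.png')
from hexfit import *
pred=dict(short=(461.1,-286.2),tall=(459,-336.7),medium=(456.9,-387.2))
for f in("wA.npz","wrist1.npz"):
    d=np.load(f); hexes(d["P"],pred,np.radians(-2.4))
    for k,h in(("short",59),("tall",79),("medium",69)): print(brass(d["im"],d["P"],pred[k],h))
print(tool()[1:2])
E
```

```text
table -0.6040749436510566
rim 1880 c [ 492.2 -337.9] mean [ 516.  -346.2] size [196.5 156.8] ang 87.27 z [15.8 17.  18.3] px [313. 141.]
bar 432 c [ 509.2 -316.9] mean [ 508.  -316.4] size [47.  13.6] ang 44.72 z [11.2 12.3 13.4] px [291. 166.]
short 2455 c [ 475.  -332.2] mean [ 464.5 -293.2] size [ 54.2 152.2] ang 16.09 z [56.9 58.4 60. ] px [291. 228.]
medium 3048 c [ 468.8 -369.6] mean [ 459.  -385.6] size [100.8  49.7] ang 56.92 z [67.1 68.6 70.2] px [385. 185.]
tall 2907 c [ 459.3 -336.9] mean [ 460.4 -337.4] size [50.5 56.3] ang 27.38 z [77.1 78.4 79.9] px [335. 215.]
short [ 461.2 -286.8] [np.float64(49.0), np.float64(50.1), np.float64(48.9)] 2975
medium [ 457.3 -387.9] [np.float64(49.3), np.float64(45.6), np.float64(48.6)] 2230
tall [ 459.4 -336.4] [np.float64(48.9), np.float64(48.2), np.float64(48.8)] 2879
((461.2909851074219, -286.3468933105469), 8.284571647644043)
((459.1461486816406, -337.2411193847656), 13.063648223876953)
((457.1685791015625, -387.4079284667969), 10.620802879333496)
short [ 462.  -285.6] [np.float64(48.6), np.float64(45.8), np.float64(49.0)] 2205
medium [ 457.1 -387.4] [np.float64(49.2), np.float64(48.8), np.float64(47.9)] 2872
tall [ 459.7 -337. ] [np.float64(48.7), np.float64(48.5), np.float64(48.8)] 2880
((461.05181884765625, -286.21966552734375), 8.581896781921387)
((458.8093566894531, -336.6966857910156), 13.192557334899902)
((456.9131774902344, -387.34600830078125), 10.336688041687012)
(array([ 477.08492452, -333.95627175,  200.43029762]),)
```

Brass centres from two wrist views 90° apart agree to 0.5 mm (radii 8.3/13.1/10.5 as specified): short (461.2,-286.3), tall (459.0,-336.9), medium (457.0,-387.4), tray yaw -2.4°. The picture shows the hexagons at (278,159), (306,215), (336,257) and the bar between (320,118) and (376,218). I'll turn back and hover over the short one.

>>> move_arm(moves=[{"turn":[0,0,-0.12],"translation":[0,0,0],"hand":0.8},{"turn":[0,0,-0.12],"translation":[0,0,0],"hand":0.8},{"turn":[0,0,-0.12],"translation":[0,0,0],"hand":0.8},{"turn":[0,0,-0.12],"translation":[0,0,0],"hand":0.8},{"turn":[0,0,-0.12],"translation":[0,0,0],"hand":0.8},{"turn":[0,0,-0.12],"translation":[0,0,0],"hand":0.8},{"turn":[0,0,-0.12],"translation":[0,0,0],"hand":0.8},{"turn":[0,0,-0.12],"translation":[0,0,0],"hand":0.8},{"turn":[0,0,-0.12],"translation":[0,0,0],"hand":0.8},{"turn":[0,0,-0.12],"translation":[0,0,0],"hand":0.8}])

```text
time_s: 4.08
eef_pos: [477.3, -333.7, 200.3]
ee_rot: [0.0, 0.947, 0.321, 0.0]
force: [-0.2, -1.1, 0.3]
grip_width: 0.798
grip_force: 0.0
```

>>> move_arm(moves=[{"turn":[0,0,-0.12],"translation":[0,0,0],"hand":0.8},{"turn":[0,0,-0.12],"translation":[0,0,0],"hand":0.8},{"turn":[0,0,-0.12],"translation":[0,0,0],"hand":0.8},{"turn":[0,0,0],"translation":[15.5,-19.5,30],"hand":0.8},{"turn":[0,0,0],"translation":[16,-19.5,30],"hand":0.8},{"turn":[0,0,0],"translation":[0,0,0],"hand":0.8},{"turn":[0,0,0],"translation":[0,0,0],"hand":0.8},{"turn":[0,0,0],"translation":[0,0,0],"hand":0.8}])

```text
time_s: 4.75
eef_pos: [462.1, -287.0, 141.3]
ee_rot: [0.001, 0.876, 0.482, 0.0]
force: [-0.1, -0.8, 0.8]
grip_width: 0.798
grip_force: 0.0
```

```bash
cat > dl.py <<'E'
import sys; from h import *
# world target x y z -> tool-frame delta, and yaw error to given phi deg
R,p,s=tool(); t=np.array([float(v) for v in sys.argv[1:4]]); phi=np.degrees(np.arctan2(R[1,0],R[0,0]))
print("pos",p.round(2),"phi",phi.round(2),"delta",(R.T@(t-p)).round(2),"force",s["force"].round(2),"w",round(s["grip_width"],3),"gf",round(s["grip_force"],1),"tilt",R[:2,2].round(4))
if len(sys.argv)>4: print("wz",-np.radians(float(sys.argv[4])-phi).round(4))
E
python3 dl.py 461.2 -286.3 44 57.6
```

```text
pos [ 462.07 -286.96  141.33] phi 57.63 delta [ 0.14 -1.3  97.33] force [-0.07 -0.77  0.77] w 0.798 gf 0.0 tilt [ 0.0016 -0.0016]
wz 0.0005
```

>>> move_arm(moves=[{"turn":[0,0,0],"translation":[0,-0.3,25],"hand":0.8},{"turn":[0,0,0],"translation":[0,0,25],"hand":0.8},{"turn":[0,0,0],"translation":[0,0,20],"hand":0.8},{"turn":[0,0,0],"translation":[0,0,16],"hand":0.8},{"turn":[0,0,0],"translation":[0,0,10.3],"hand":0.8},{"turn":[0,0,0],"translation":[0,0,0],"hand":0.8},{"turn":[0,0,0],"translation":[0,0,0],"hand":0.8},{"turn":[0,0,0],"translation":[0,0,0],"hand":0.8},{"turn":[0,0,0],"translation":[0,0,0],"hand":0.8}])

```text
time_s: 5.5
eef_pos: [461.8, -286.5, 45.3]
ee_rot: [0.001, 0.876, 0.482, 0.0]
force: [-0.2, 0.6, 0.4]
grip_width: 0.804
grip_force: 0.0
```

```bash
python3 dl.py 461.2 -286.3 44 57.6
python3 - <<'E'
from h import *
im,P,c=cloud("wrist"); cv2.imwrite("pics/w3.png",im)
E
```

```text
pos [ 461.81 -286.54   45.27] phi 57.57 delta [-0.12 -0.65  1.27] force [-0.19  0.61  0.41] w 0.804 gf 0.0 tilt [ 0.0018 -0.0017]
wz -0.0005
```

View pics/w3.png

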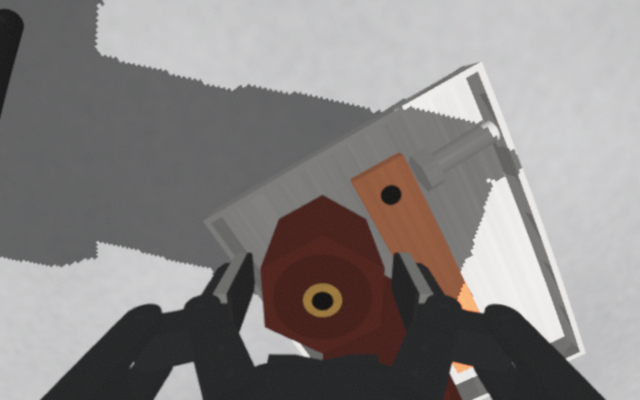

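The short insulator (brass at (322,300)) sits midway between the pads. Closing and lifting slightly.

>>> move_arm(grip_force=40, moves=[{"turn":[0,0,0],"translation":[0,-0.3,0],"hand":0.65},{"turn":[0,0,0],"translation":[0,0,0],"hand":0.5},{"turn":[0,0,0],"translation":[0,0,0],"hand":0.4},{"turn":[0,0,0],"translation":[0,0,0],"hand":0.4},{"turn":[0,0,0],"translation":[0,0,0],"hand":0.4},{"turn":[0,0,0],"translation":[0,0,0],"hand":0.4}])

```text
time_s: 6.05
eef_pos: [461.3, -286.0, 44.7]
ee_rot: [0.001, 0.876, 0.482, 0.0]
force: [-0.2, 0.7, 6.0]
grip_width: 0.578
grip_force: 42.5
```

```bash
python3 dl.py 461.2 -286.3 44 57.6
```

```text
pos [ 461.27 -286.03   44.74] phi 57.57 delta [-0.26  0.08  0.74] force [-0.15  0.72  6.01] w 0.578 gf 42.5 tilt [ 0.0009 -0.0009]
wz -0.0004
```

>>> move_arm(moves=[{"turn":[0,0,0],"translation":[0,0,-5],"hand":0.4},{"turn":[0,0,0],"translation":[0,0,-15],"hand":0.4},{"turn":[0,0,0],"translation":[0,0,-20],"hand":0.4},{"turn":[0,0,0],"translation":[0,0,-20],"hand":0.4},{"turn":[0,0,0],"translation":[0,0,0],"hand":0.4}])

```text
time_s: 6.47
eef_pos: [462.1, -286.7, 107.4]
ee_rot: [0.003, 0.876, 0.482, 0.001]
force: [1.2, 0.8, -1.6]
grip_width: 0.577
grip_force: 42.1
```

>>> move_arm(moves=[{"turn":[0,0,0],"translation":[33,-14.4,0],"hand":0.4},{"turn":[0,0,0],"translation":[33,-14.4,0],"hand":0.4},{"turn":[0,0,0],"translation":[33,-14.4,0],"hand":0.4},{"turn":[0,0,0],"translation":[33,-14.4,0],"hand":0.4},{"turn":[0,0,0],"translation":[33,-14.4,0],"hand":0.4},{"turn":[0,0,0],"translation":[33,-14.4,0],"hand":0.4},{"turn":[0,0,0],"translation":[33,-14.4,0],"hand":0.4},{"turn":[0,0,0],"translation":[33,-14.4,0],"hand":0.4},{"turn":[0,0,0],"translation":[33,-14.4,0],"hand":0.4},{"turn":[0,0,0],"translation":[33,-14.4,0],"hand":0.4}])

```text
time_s: 7.3
eef_pos: [515.8, 71.9, 103.0]
ee_rot: [-0.0, 0.876, 0.482, -0.001]
force: [1.0, -0.6, -2.8]
grip_width: 0.582
grip_force: 42.2
```

>>> move_arm(moves=[{"turn":[0,0,0],"translation":[0,0,0],"hand":0.4},{"turn":[0,0,0],"translation":[0,0,0],"hand":0.4},{"turn":[0,0,0],"translation":[0,0,25],"hand":0.4},{"turn":[0,0,0],"translation":[0,0,20],"hand":0.4},{"turn":[0,0,0],"translation":[0,0,10],"hand":0.4},{"turn":[0,0,0],"translation":[0,0,3],"hand":0.4},{"turn":[0,0,0],"translation":[0,0,0],"hand":0.4},{"turn":[0,0,0],"translation":[0,0,0],"hand":0.4},{"turn":[0,0,0],"translation":[0,0,0],"hand":0.4}])

```text
time_s: 8.05
eef_pos: [516.7, 69.5, 46.4]
ee_rot: [0.0, 0.877, 0.481, 0.0]
force: [-0.1, 0.1, -1.5]
grip_width: 0.582
grip_force: 42.2
```

```bash
python3 dl.py 516.6 69.5 44.7 57.6
python3 - <<'E'
from h import *
c=capture("side"); cv2.imwrite("pics/s4.png",c["image"][100:280,200:460])
E
```

```text
pos [516.71  69.52  46.38] phi 57.53 delta [-0.07 -0.08  1.68] force [-0.1   0.07 -1.48] w 0.582 gf 42.2 tilt [ 0.0009 -0.0001]
wz -0.0012
```

View pics/s4.png

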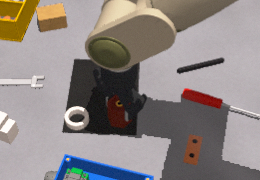

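The insulator hangs over the mat, clear of the tape. Lowering the last 2 mm and releasing.

>>> move_arm(moves=[{"turn":[0,0,0],"translation":[0,0,1],"hand":0.4},{"turn":[0,0,0],"translation":[0,0,0.7],"hand":0.4},{"turn":[0,0,0],"translation":[0,0,0],"hand":0.4},{"turn":[0,0,0],"translation":[0,0,0],"hand":0.4},{"turn":[0,0,0],"translation":[0,0,0],"hand":0.4}])

```text
time_s: 8.52
eef_pos: [516.6, 69.9, 44.7]
ee_rot: [0.0, 0.876, 0.482, 0.0]
force: [-1.5, -1.0, 4.8]
grip_width: 0.576
grip_force: 43.0
```

>>> move_arm(moves=[{"turn":[0,0,0],"translation":[0,0,0],"hand":0.8},{"turn":[0,0,0],"translation":[0,0,0],"hand":0.8},{"turn":[0,0,0],"translation":[0,0,0],"hand":0.8},{"turn":[0,0,0],"translation":[0,0,0],"hand":0.8},{"turn":[0,0,0],"translation":[0,0,-20],"hand":0.8},{"turn":[0,0,0],"translation":[0,0,-35],"hand":0.8},{"turn":[0,0,0],"translation":[0,0,-35],"hand":0.8}])

```text
time_s: 9.1
eef_pos: [515.7, 70.1, 134.7]
ee_rot: [-0.001, 0.876, 0.482, -0.001]
force: [1.1, 0.2, -0.1]
grip_width: 0.804
grip_force: 0.0
```

>>> move_arm(moves=[{"turn":[0,0,0],"translation":[-34,15.4,0],"hand":0.8},{"turn":[0,0,0],"translation":[-34,15.4,0],"hand":0.8},{"turn":[0,0,0],"translation":[-34,15.4,0],"hand":0.8},{"turn":[0,0,0],"translation":[-34,15.4,0],"hand":0.8},{"turn":[0,0,0],"translation":[-34,15.4,0],"hand":0.8},{"turn":[0,0,0],"translation":[-34,15.4,0],"hand":0.8},{"turn":[0,0,0],"translation":[-34,15.4,0],"hand":0.8},{"turn":[0,0,0],"translation":[-34,15.4,0],"hand":0.8},{"turn":[0,0,0],"translation":[-34,15.4,0],"hand":0.8},{"turn":[0,0,0],"translation":[-34,15.4,0],"hand":0.8}])

```text
time_s: 9.93
eef_pos: [463.4, -301.3, 134.3]
ee_rot: [-0.0, 0.876, 0.481, 0.0]
force: [0.9, 0.4, -0.3]
grip_width: 0.801
grip_force: 0.0
```

>>> move_arm(moves=[{"turn":[0,0,0],"translation":[-34,15.4,0],"hand":0.8},{"turn":[0,0,0],"translation":[0,0,0],"hand":0.8},{"turn":[0,0,0],"translation":[0,0,0],"hand":0.8},{"turn":[0,0,0],"translation":[0,0,0],"hand":0.8}])

```text
time_s: 10.27
eef_pos: [458.7, -335.9, 134.0]
ee_rot: [-0.0, 0.876, 0.481, 0.0]
force: [-0.8, -0.0, 0.6]
grip_width: 0.802
grip_force: 0.0
```

```bash
python3 dl.py 459 -336.9 44.7 57.6
python3 - <<'E'
from hexfit import *
im,P,c=cloud("wrist"); pred=dict(tall=(459,-336.9),medium=(457.05,-387.4))
for k,h in(("tall",79),("medium",69)): print(k,brass(im,P,pred[k],h))
E
```

```text
pos [ 458.73 -335.92  134.  ] phi 57.57 delta [-0.73  0.83 89.3 ] force [-0.75 -0.01  0.62] w 0.802 gf 0.0 tilt [-0.0004  0.0008]
wz -0.0006
tall ((459.328857421875, -336.95941162109375), 13.134417533874512)
medium ((457.05023193359375, -387.2458801269531), 10.485051155090332)
```

>>> move_arm(moves=[{"turn":[0,0,0],"translation":[0,0.3,25],"hand":0.8},{"turn":[0,0,0],"translation":[0,0,25],"hand":0.8},{"turn":[0,0,0],"translation":[0,0,20],"hand":0.8},{"turn":[0,0,0],"translation":[0,0,12],"hand":0.8},{"turn":[0,0,0],"translation":[0,0,8],"hand":0.8},{"turn":[0,0,0],"translation":[0,0,0],"hand":0.8},{"turn":[0,0,0],"translation":[0,0,0],"hand":0.8},{"turn":[0,0,0],"translation":[0,0,0],"hand":0.8}])

```text
time_s: 10.98
eef_pos: [459.6, -337.0, 45.5]
ee_rot: [0.001, 0.876, 0.482, 0.0]
force: [-0.6, 0.3, -0.1]
grip_width: 0.801
grip_force: 0.0
```

```bash
python3 dl.py 459 -336.9 44.7 57.6
```

```text
pos [ 459.61 -336.95   45.48] phi 57.59 delta [-0.28 -0.54  0.78] force [-0.61  0.27 -0.14] w 0.801 gf 0.0 tilt [ 0.0014 -0.0015]
wz -0.0002
```

>>> move_arm(grip_force=40, moves=[{"turn":[0,0,0],"translation":[0,0,0],"hand":0.65},{"turn":[0,0,0],"translation":[0,0,0],"hand":0.5},{"turn":[0,0,0],"translation":[0,0,0],"hand":0.4},{"turn":[0,0,0],"translation":[0,0,0],"hand":0.4},{"turn":[0,0,0],"translation":[0,0,0],"hand":0.4},{"turn":[0,0,0],"translation":[0,0,0],"hand":0.4}])

```text
time_s: 11.48
eef_pos: [459.4, -337.0, 45.4]
ee_rot: [0.001, 0.876, 0.481, 0.0]
force: [-1.2, 1.6, 6.8]
grip_width: 0.583
grip_force: 33.4
```

>>> move_arm(moves=[{"turn":[0,0,0],"translation":[0,0,-5],"hand":0.4},{"turn":[0,0,0],"translation":[0,0,-15],"hand":0.4},{"turn":[0,0,0],"translation":[0,0,-20],"hand":0.4},{"turn":[0,0,0],"translation":[0,0,-20],"hand":0.4},{"turn":[0,0,0],"translation":[0,0,0],"hand":0.4}])

```text
time_s: 11.9
eef_pos: [460.1, -337.7, 108.0]
ee_rot: [0.003, 0.876, 0.482, 0.001]
force: [1.8, -0.2, -1.0]
grip_width: 0.585
grip_force: 33.3
```

>>> move_arm(moves=[{"turn":[0,0,0],"translation":[32,-12.5,0],"hand":0.4},{"turn":[0,0,0],"translation":[32,-12.5,0],"hand":0.4},{"turn":[0,0,0],"translation":[32,-12.5,0],"hand":0.4},{"turn":[0,0,0],"translation":[32,-12.5,0],"hand":0.4},{"turn":[0,0,0],"translation":[32,-12.5,0],"hand":0.4},{"turn":[0,0,0],"translation":[32,-12.5,0],"hand":0.4},{"turn":[0,0,0],"translation":[32,-12.5,0],"hand":0.4},{"turn":[0,0,0],"translation":[32,-12.5,0],"hand":0.4},{"turn":[0,0,0],"translation":[32,-12.5,0],"hand":0.4},{"turn":[0,0,0],"translation":[32,-12.5,0],"hand":0.4}])

```text
time_s: 12.73
eef_pos: [524.8, 2.2, 103.5]
ee_rot: [-0.0, 0.876, 0.481, -0.0]
force: [0.4, -0.2, -1.8]
grip_width: 0.578
grip_force: 33.4
```

>>> move_arm(moves=[{"turn":[0,0,0],"translation":[0,0,0],"hand":0.4},{"turn":[0,0,0],"translation":[0,0,0],"hand":0.4},{"turn":[0,0,0],"translation":[0,0,25],"hand":0.4},{"turn":[0,0,0],"translation":[0,0,20],"hand":0.4},{"turn":[0,0,0],"translation":[0,0,10],"hand":0.4},{"turn":[0,0,0],"translation":[0,0,3],"hand":0.4},{"turn":[0,0,0],"translation":[0,0,0],"hand":0.4},{"turn":[0,0,0],"translation":[0,0,1],"hand":0.4},{"turn":[0,0,0],"translation":[0,0,0],"hand":0.4},{"turn":[0,0,0],"translation":[0,0,0],"hand":0.4}])

```text
time_s: 13.57
eef_pos: [525.3, 0.1, 45.5]
ee_rot: [0.0, 0.877, 0.481, 0.0]
force: [0.6, 0.2, -2.4]
grip_width: 0.58
grip_force: 33.4
```

>>> move_arm(moves=[{"turn":[0,0,0],"translation":[0,0,0.7],"hand":0.4},{"turn":[0,0,0],"translation":[0,0,0],"hand":0.4},{"turn":[0,0,0],"translation":[0,0,0],"hand":0.4},{"turn":[0,0,0],"translation":[0,0,0],"hand":0.4}])

```text
time_s: 13.9
eef_pos: [525.4, 0.2, 45.3]
ee_rot: [0.0, 0.876, 0.482, 0.0]
force: [-2.9, -0.7, 5.4]
grip_width: 0.577
grip_force: 34.3
```

>>> move_arm(moves=[{"turn":[0,0,0],"translation":[0,0,0],"hand":0.8},{"turn":[0,0,0],"translation":[0,0,0],"hand":0.8},{"turn":[0,0,0],"translation":[0,0,0],"hand":0.8},{"turn":[0,0,0],"translation":[0,0,0],"hand":0.8},{"turn":[0,0,0],"translation":[0,0,-20],"hand":0.8},{"turn":[0,0,0],"translation":[0,0,-35],"hand":0.8},{"turn":[0,0,0],"translation":[0,0,-35],"hand":0.8},{"turn":[0,0,0],"translation":[0,0,0],"hand":0.8}])

```text
time_s: 14.57
eef_pos: [527.8, 0.0, 140.6]
ee_rot: [0.003, 0.876, 0.482, 0.004]
force: [0.5, -0.4, 1.0]
grip_width: 0.798
grip_force: 0.0
```

>>> move_arm(moves=[{"turn":[0,0,0],"translation":[-36.4,15,0],"hand":0.8},{"turn":[0,0,0],"translation":[-36.4,15,0],"hand":0.8},{"turn":[0,0,0],"translation":[-36.4,15,0],"hand":0.8},{"turn":[0,0,0],"translation":[-36.4,15,0],"hand":0.8},{"turn":[0,0,0],"translation":[-36.4,15,0],"hand":0.8},{"turn":[0,0,0],"translation":[-36.4,15,0],"hand":0.8},{"turn":[0,0,0],"translation":[-36.4,15,0],"hand":0.8},{"turn":[0,0,0],"translation":[-36.4,15,0],"hand":0.8},{"turn":[0,0,0],"translation":[-36.4,15,0],"hand":0.8},{"turn":[0,0,0],"translation":[-36.4,15,0],"hand":0.8}])

```text
time_s: 15.4
eef_pos: [455.8, -389.1, 134.4]
ee_rot: [0.0, 0.876, 0.481, 0.0]
force: [0.5, 0.2, 0.5]
grip_width: 0.801
grip_force: 0.0
```

>>> move_arm(moves=[{"turn":[0,0,0],"translation":[0,0,0],"hand":0.8},{"turn":[0,0,0],"translation":[0,0,0],"hand":0.8},{"turn":[0,0,0],"translation":[0,0,20],"hand":0.8},{"turn":[0,0,0],"translation":[0,0,20],"hand":0.8},{"turn":[0,0,0],"translation":[0,0,0],"hand":0.8},{"turn":[0,0,0],"translation":[0,0,0],"hand":0.8},{"turn":[0,0,0],"translation":[0,0,0],"hand":0.8},{"turn":[0,0,0],"translation":[0,0,0],"hand":0.8}])

```text
time_s: 16.07
eef_pos: [457.2, -387.3, 96.0]
ee_rot: [0.001, 0.876, 0.482, 0.0]
force: [-0.4, 0.0, 0.3]
grip_width: 0.8
grip_force: 0.0
```

```bash
python3 dl.py 457.05 -387.4 44.7 57.6
python3 - <<'E'
from hexfit import *
im,P,c=cloud("wrist"); print(brass(im,P,(457.05,-387.4),69))
E
```

```text
pos [ 457.15 -387.27   95.99] phi 57.6 delta [-0.13 -0.12 51.29] force [-0.39  0.01  0.35] w 0.8 gf 0.0 tilt [ 0.0014 -0.0016]
wz 0.0001
((457.1203308105469, -387.71307373046875), 10.630851745605469)
```

>>> move_arm(moves=[{"turn":[0,0,0],"translation":[0,0,20],"hand":0.8},{"turn":[0,0,0],"translation":[0,0,20],"hand":0.8},{"turn":[0,0,0],"translation":[0,0,10.3],"hand":0.8},{"turn":[0,0,0],"translation":[0,0,0],"hand":0.8},{"turn":[0,0,0],"translation":[0,0,0],"hand":0.8},{"turn":[0,0,0],"translation":[0,0,0],"hand":0.8}])

```text
time_s: 16.62
eef_pos: [457.0, -387.7, 45.6]
ee_rot: [0.001, 0.876, 0.482, 0.0]
force: [0.4, 0.2, -0.2]
grip_width: 0.8
grip_force: 0.0
```

>>> move_arm(grip_force=40, moves=[{"turn":[0,0,0],"translation":[0,0,0],"hand":0.65},{"turn":[0,0,0],"translation":[0,0,0],"hand":0.5},{"turn":[0,0,0],"translation":[0,0,0],"hand":0.4},{"turn":[0,0,0],"translation":[0,0,0],"hand":0.4},{"turn":[0,0,0],"translation":[0,0,0],"hand":0.4},{"turn":[0,0,0],"translation":[0,0,0],"hand":0.4}])

```text
time_s: 17.12
eef_pos: [457.0, -387.7, 45.5]
ee_rot: [0.001, 0.876, 0.482, 0.0]
force: [0.5, 0.5, 6.7]
grip_width: 0.583
grip_force: 42.6
```

>>> move_arm(moves=[{"turn":[0,0,0],"translation":[0,0,-5],"hand":0.4},{"turn":[0,0,0],"translation":[0,0,-15],"hand":0.4},{"turn":[0,0,0],"translation":[0,0,-20],"hand":0.4},{"turn":[0,0,0],"translation":[0,0,-20],"hand":0.4},{"turn":[0,0,0],"translation":[0,0,0],"hand":0.4}])

```text
time_s: 17.53
eef_pos: [457.6, -388.3, 108.1]
ee_rot: [0.003, 0.876, 0.482, 0.001]
force: [0.3, -0.2, -1.6]
grip_width: 0.579
grip_force: 42.4
```

>>> move_arm(moves=[{"turn":[0,0,0],"translation":[31,-10.6,0],"hand":0.4},{"turn":[0,0,0],"translation":[31,-10.6,0],"hand":0.4},{"turn":[0,0,0],"translation":[31,-10.6,0],"hand":0.4},{"turn":[0,0,0],"translation":[31,-10.6,0],"hand":0.4},{"turn":[0,0,0],"translation":[31,-10.6,0],"hand":0.4},{"turn":[0,0,0],"translation":[31,-10.6,0],"hand":0.4},{"turn":[0,0,0],"translation":[31,-10.6,0],"hand":0.4},{"turn":[0,0,0],"translation":[31,-10.6,0],"hand":0.4},{"turn":[0,0,0],"translation":[31,-10.6,0],"hand":0.4},{"turn":[0,0,0],"translation":[31,-10.6,0],"hand":0.4}])

```text
time_s: 18.37
eef_pos: [532.9, -66.9, 103.4]
ee_rot: [-0.001, 0.876, 0.481, -0.001]
force: [0.9, -0.6, -2.9]
grip_width: 0.577
grip_force: 42.5
```

>>> move_arm(moves=[{"turn":[0,0,0],"translation":[0,0,0],"hand":0.4},{"turn":[0,0,0],"translation":[0,0,0],"hand":0.4},{"turn":[0,0,0],"translation":[0,0,25],"hand":0.4},{"turn":[0,0,0],"translation":[0,0,20],"hand":0.4},{"turn":[0,0,0],"translation":[0,0,10],"hand":0.4},{"turn":[0,0,0],"translation":[0,0,3],"hand":0.4},{"turn":[0,0,0],"translation":[0,0,0],"hand":0.4},{"turn":[0,0,0],"translation":[0,0,1],"hand":0.4},{"turn":[0,0,0],"translation":[0,0,0],"hand":0.4},{"turn":[0,0,0],"translation":[0,0,0],"hand":0.4}])

```text
time_s: 19.2
eef_pos: [533.5, -69.1, 45.5]
ee_rot: [0.0, 0.877, 0.481, 0.0]
force: [-0.3, 0.0, -1.1]
grip_width: 0.582
grip_force: 42.5
```

>>> move_arm(moves=[{"turn":[0,0,0],"translation":[0,0,0.4],"hand":0.4},{"turn":[0,0,0],"translation":[0,0,0],"hand":0.4},{"turn":[0,0,0],"translation":[0,0,0],"hand":0.4},{"turn":[0,0,0],"translation":[0,0,0],"hand":0.4}])

```text
time_s: 19.53
eef_pos: [533.5, -69.0, 45.4]
ee_rot: [0.0, 0.876, 0.482, 0.0]
force: [-2.2, -2.5, 5.7]
grip_width: 0.579
grip_force: 43.3
```

>>> move_arm(moves=[{"turn":[0,0,0],"translation":[0,0,0],"hand":0.8},{"turn":[0,0,0],"translation":[0,0,0],"hand":0.8},{"turn":[0,0,0],"translation":[0,0,0],"hand":0.8},{"turn":[0,0,0],"translation":[0,0,0],"hand":0.8},{"turn":[0,0,0],"translation":[0,0,-20],"hand":0.8},{"turn":[0,0,0],"translation":[0,0,-35],"hand":0.8},{"turn":[0,0,0],"translation":[0,0,-35],"hand":0.8},{"turn":[0,0,0],"translation":[0,0,0],"hand":0.8}])

```text
time_s: 20.2
eef_pos: [536.0, -69.4, 141.1]
ee_rot: [0.004, 0.876, 0.482, 0.004]
force: [0.6, -0.4, 2.1]
grip_width: 0.797
grip_force: 0.0
```

>>> move_arm(moves=[{"turn":[0,0,0],"translation":[-34.6,17.3,0],"hand":0.8},{"turn":[0,0,0],"translation":[-34.6,17.3,0],"hand":0.8},{"turn":[0,0,0],"translation":[-34.6,17.3,0],"hand":0.8},{"turn":[0,0,0],"translation":[-34.6,17.3,0],"hand":0.8},{"turn":[0,0,0],"translation":[-34.6,17.3,0],"hand":0.8},{"turn":[0,0,0],"translation":[-34.6,17.3,0],"hand":0.8},{"turn":[0,0,0],"translation":[-34.6,17.3,0],"hand":0.8}])

```text
time_s: 20.78
eef_pos: [505.2, -339.9, 134.7]
ee_rot: [0.0, 0.876, 0.481, 0.0]
force: [-0.2, 0.3, 1.0]
grip_width: 0.794
grip_force: 0.0
```

>>> move_arm(moves=[{"turn":[0,0,-0.105],"translation":[0,0,0],"hand":0.8},{"turn":[0,0,-0.105],"translation":[0,0,0],"hand":0.8},{"turn":[0,0,-0.105],"translation":[0,0,0],"hand":0.8},{"turn":[0,0,-0.105],"translation":[0,0,0],"hand":0.8},{"turn":[0,0,-0.105],"translation":[0,0,0],"hand":0.8},{"turn":[0,0,0],"translation":[0,0,0],"hand":0.8},{"turn":[0,0,0],"translation":[0,0,0],"hand":0.8},{"turn":[0,0,0],"translation":[0,0,0],"hand":0.8}])

```text
time_s: 21.45
eef_pos: [505.7, -338.0, 134.7]
ee_rot: [-0.0, 0.722, 0.691, 0.0]
force: [-0.2, 0.6, 0.8]
grip_width: 0.801
grip_force: 0.0
```

```bash
python3 dl.py 505.6 -338.6 44 87.6
python3 - <<'E'
from meas import *
im,P,c=cloud("wrist"); cv2.imwrite("pics/w5.png",im)
hsv=cv2.cvtColor(im,cv2.COLOR_BGR2HSV).astype(int); z=P[...,2]
tr=(P[...,0]>400)&(P[...,0]<600)&(P[...,1]<-230)&(P[...,1]>-440)
rect("bar",P,tr&(z>9)&(z<16)&(hsv[...,1]>80)&(hsv[...,0]<16))
rect("barz",P,tr&(z>9.5)&(z<15))
rect("rim",P,tr&(z>15.5)&(z<20))
E
```

```text
pos [ 505.69 -338.01  134.72] phi 87.48 delta [-6.100e-01 -5.000e-02  9.072e+01] force [-0.16  0.59  0.83] w 0.801 gf 0.0 tilt [-0.      0.0001]
wz -0.0021
bar 6044 c [ 506.1 -337.8] mean [ 506.3 -331.2] size [149.4  29.8] ang 87.48 z [10.9 12.1 13.2] px [324. 191.]
barz 6273 c [ 506.  -337.9] mean [ 506.3 -331.1] size [149.6  30.2] ang 87.48 z [10.9 12.1 13.2] px [324. 190.]
rim 2558 c [ 493.2 -317.5] mean [ 492.2 -282.7] size [155.2 157. ] ang 87.74 z [15.9 17.1 18.2] px [303. 132.]
```

View pics/w5.png

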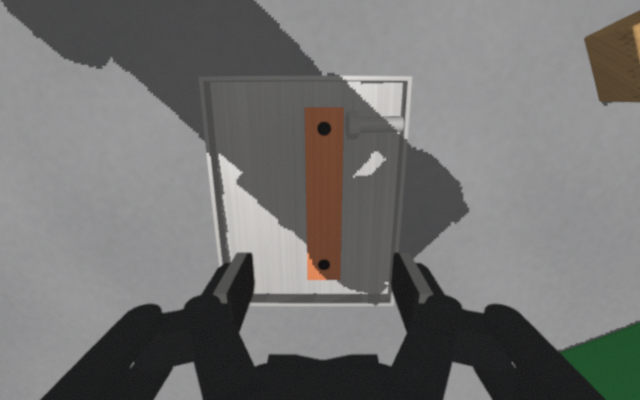

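Bar alone in the tray ((324,128) to (323,265)), bolt at (375,125), size 149.5×30 and yaw -2.5° as expected. Descending partway and checking the fingertip length.

>>> move_arm(moves=[{"turn":[0,0,0],"translation":[0.2,0.3,25],"hand":0.55},{"turn":[0,0,0],"translation":[0,0,25],"hand":0.55},{"turn":[0,0,0],"translation":[0,0,24],"hand":0.55},{"turn":[0,0,0],"translation":[0,0,0],"hand":0.55},{"turn":[0,0,0],"translation":[0,0,0],"hand":0.55},{"turn":[0,0,0],"translation":[0,0,0],"hand":0.55},{"turn":[0,0,0],"translation":[0,0,0],"hand":0.55}])

```text
time_s: 22.08
eef_pos: [506.7, -338.5, 62.7]
ee_rot: [0.002, 0.722, 0.692, 0.0]
force: [-0.3, 0.1, 0.0]
grip_width: 0.549
grip_force: 0.0
```

```bash
python3 dl.py 506 -337.8 20 87.5
python3 - <<'E'
from h import *
R,p,_=tool(); im,P,c=cloud("wrist"); Q=(P-p)@R
m=(abs(Q[...,0])<14)&(abs(Q[...,1])>18)&(abs(Q[...,1])<50)&(Q[...,2]>-30)&(Q[...,2]<26)
for s in(-1,1):
    q=Q[m&(np.sign(Q[...,1])==s)]; print(len(q),np.percentile(q,[1,99],axis=0).round(1).tolist(),"maxz",np.sort(q[:,2])[-5:].round(1))
E
```

```text
pos [ 506.67 -338.49   62.74] phi 87.63 delta [ 0.75 -0.79 42.74] force [-0.27  0.06  0.01] w 0.549 gf 0.0 tilt [ 0.0022 -0.0021]
wz 0.0022
2492 [[-10.6, -47.2, -29.8], [13.1, -23.8, 14.7]] maxz [16.9 17.  17.2 17.4 17.8]
2482 [[-10.5, 22.8, -29.8], [13.2, 46.6, 15.2]] maxz [17.  17.1 17.4 17.4 17.6]
```

>>> move_arm(moves=[{"turn":[0,0,0],"translation":[0,0,15],"hand":0.55},{"turn":[0,0,0],"translation":[0,0,12],"hand":0.55},{"turn":[0,0,0],"translation":[0,0,8.6],"hand":0.55},{"turn":[0,0,0],"translation":[0,0,0],"hand":0.55},{"turn":[0,0,0],"translation":[0,0,0],"hand":0.55},{"turn":[0,0,0],"translation":[0,0,0],"hand":0.55},{"turn":[0,0,0],"translation":[0,0,0],"hand":0.55},{"turn":[0,0,0],"translation":[0,0,0],"hand":0.55},{"turn":[0,0,0],"translation":[0,0,0],"hand":0.55}])

```text
time_s: 22.88
eef_pos: [506.1, -338.0, 25.7]
ee_rot: [0.0, 0.721, 0.692, 0.0]
force: [0.7, -0.3, 0.4]
grip_width: 0.552
grip_force: 0.0
```

```bash
python3 dl.py 506 -337.8 24 87.5
```

```text
pos [ 506.1  -337.98   25.67] phi 87.65 delta [ 0.17 -0.11  1.67] force [ 0.7  -0.32  0.36] w 0.552 gf 0.0 tilt [ 0.0004 -0.0004]
wz 0.0027
```

>>> move_arm(grip_force=60, moves=[{"turn":[0,0,0],"translation":[0,0,1.2],"hand":0.5},{"turn":[0,0,0],"translation":[0,0,0],"hand":0.42},{"turn":[0,0,0],"translation":[0,0,0],"hand":0.35},{"turn":[0,0,0],"translation":[0,0,0],"hand":0.2},{"turn":[0,0,0],"translation":[0,0,0],"hand":0.2},{"turn":[0,0,0],"translation":[0,0,0],"hand":0.2},{"turn":[0,0,0],"translation":[0,0,0],"hand":0.2}])

```text
time_s: 23.47
eef_pos: [506.2, -338.0, 24.5]
ee_rot: [0.0, 0.721, 0.692, 0.0]
force: [0.5, 0.9, 4.9]
grip_width: 0.33
grip_force: 60.0
```

>>> move_arm(moves=[{"turn":[0,0,0],"translation":[0,0,-5],"hand":0.2},{"turn":[0,0,0],"translation":[0,0,-15],"hand":0.2},{"turn":[0,0,0],"translation":[0,0,-25],"hand":0.2},{"turn":[0,0,0],"translation":[0,0,-30],"hand":0.2},{"turn":[0,0,0],"translation":[0,0,-35],"hand":0.2},{"turn":[0,0,0],"translation":[0,0,-30],"hand":0.2},{"turn":[0,0,0],"translation":[0,0,0],"hand":0.2},{"turn":[0,0,0],"translation":[0,0,0],"hand":0.2}])

```text
time_s: 24.13
eef_pos: [505.9, -338.0, 164.6]
ee_rot: [0.001, 0.721, 0.692, -0.0]
force: [0.4, 0.8, -4.7]
grip_width: 0.328
grip_force: 60.0
```

>>> move_arm(moves=[{"turn":[0,0,0],"translation":[20,-3.5,0],"hand":0.2},{"turn":[0,0,0],"translation":[38,-6.7,0],"hand":0.2},{"turn":[0,0,0],"translation":[38,-6.7,0],"hand":0.2},{"turn":[0,0,0],"translation":[38,-6.7,0],"hand":0.2},{"turn":[0,0,0],"translation":[38,-6.7,0],"hand":0.2},{"turn":[0,0,0],"translation":[38,-6.7,0],"hand":0.2},{"turn":[0,0,0],"translation":[38,-6.7,0],"hand":0.2},{"turn":[0,0,0],"translation":[38,-6.7,0],"hand":0.2},{"turn":[0,0,0],"translation":[38,-6.7,0],"hand":0.2},{"turn":[0,0,0],"translation":[38,-6.7,0],"hand":0.2}])

```text
time_s: 24.97
eef_pos: [455.2, 28.3, 162.1]
ee_rot: [-0.002, 0.722, 0.692, -0.001]
force: [1.8, 0.5, -4.0]
grip_width: 0.327
grip_force: 60.1
```

>>> move_arm(moves=[{"turn":[0,0,0],"translation":[38,-6.7,0],"hand":0.2},{"turn":[0,0,0],"translation":[38,-6.7,0],"hand":0.2},{"turn":[0,0,0],"translation":[38,-6.7,0],"hand":0.2},{"turn":[0,0,0],"translation":[38,-6.7,0],"hand":0.2},{"turn":[0,0,0],"translation":[38,-6.7,0],"hand":0.2},{"turn":[0,0,0],"translation":[38,-6.7,0],"hand":0.2},{"turn":[0,0,0],"translation":[38,-6.7,0],"hand":0.2},{"turn":[0,0,0],"translation":[25,-3.5,0],"hand":0.2},{"turn":[0,0,0],"translation":[14,0,0],"hand":0.2},{"turn":[0,0,0],"translation":[0,0,0],"hand":0.2}])

```text
time_s: 25.8
eef_pos: [417.7, 335.1, 161.6]
ee_rot: [-0.001, 0.72, 0.694, -0.002]
force: [0.3, -0.5, -4.0]
grip_width: 0.329
grip_force: 60.1
```

>>> move_arm(moves=[{"turn":[0,0,0],"translation":[0,0,0],"hand":0.2},{"turn":[0,0,0],"translation":[0,0,0],"hand":0.2},{"turn":[0,0,0],"translation":[0,0,0],"hand":0.2}])

```text
time_s: 26.05
eef_pos: [419.1, 332.2, 163.4]
ee_rot: [-0.0, 0.722, 0.692, -0.001]
force: [-0.8, -0.4, -4.1]
grip_width: 0.329
grip_force: 60.1
```

```bash
python3 dl.py 499 333.5 120 83.6
python3 - <<'E'
from meas import *
im,P,c=cloud("wrist"); cv2.imwrite("pics/w6.png",im); np.savez("w6.npz",im=im,P=P)
hsv=cv2.cvtColor(im,cv2.COLOR_BGR2HSV).astype(int); x,y,z=[P[...,i] for i in range(3)]; V=hsv[...,2]
rect("barhand",P,(hsv[...,0]<16)&(hsv[...,1]>80)&(z>95)&(z<150)&(y>200))
rg=(x>430)&(x<570)&(y>250)&(y<420)&(V<90)
for lo,hi in((28,50),(30.5,36.5),(43,49)):
    m=(rg&(z>lo)&(z<hi)).astype(np.uint8); k,l,st,_=cv2.connectedComponentsWithStats(m)
    for i in range(1,k):
        if st[i,4]>120: rect(f"z{lo}",P,l==i)
E
```

```text
pos [419.12 332.16 163.35] phi 87.58 delta [ 4.75 79.82 43.24] force [-0.84 -0.43 -4.08] w 0.329 gf 60.1 tilt [-0.0015 -0.0009]
wz 0.0695
barhand 5 c [423.6 371.4] mean [423.5 371.2] size [0.7 1.7] ang 23.72 z [149.  149.3 150. ] px [330. 191.]
z28 564 c [565.1 367.7] mean [563.7 368.7] size [58.4  5.2] ang 84.08 z [28.6 34.  39.2] px [497. 149.]
z28 2462 c [501.3 377.8] mean [501.4 378.4] size [22.4 74.1] ang 84.11 z [31.9 33.6 45.5] px [424. 140.]
z28 424 c [554.8 284.3] mean [554.7 285.3] size [59.9  2.4] ang 83.5 z [28.7 33.7 38.8] px [476. 242.]
z28 326 c [566.1 282.6] mean [566.1 284. ] size [60.5  2.7] ang 83.52 z [42.6 46.  49.2] px [495. 249.]
z28 2186 c [493.7 288.4] mean [492.4 290.5] size [23.2 78.8] ang 83.62 z [30.9 33.4 45.5] px [408. 241.]
z30.5 288 c [564.6 367.7] mean [563.6 368.4] size [58.3  4.1] ang 84.09 z [30.8 33.6 36. ] px [497. 149.]
z30.5 210 c [467.3 381.2] mean [467.3 381.6] size [22.   5.8] ang 84.13 z [31.8 33.3 35. ] px [381. 137.]
z30.5 1452 c [506.3 377.3] mean [506.4 377.8] size [22.3 48.1] ang 84.22 z [31.9 33.1 34.4] px [429. 140.]
z30.5 230 c [554.8 284.2] mean [554.7 285.4] size [59.9  2.4] ang 83.74 z [30.8 33.4 36.3] px [476. 242.]
z30.5 1400 c [493.7 288.4] mean [492.1 289.8] size [23.1 78.7] ang 83.58 z [31.7 33.  34.4] px [407. 240.]
z43 333 c [475.6 380.5] mean [475.2 380.8] size [22.1 12.4] ang 83.32 z [43.9 45.  46.2] px [394. 139.]
z43 291 c [532.1 375. ] mean [531.3 375.3] size [21.4 12.1] ang 83.84 z [43.5 44.9 46.1] px [465. 144.]
z43 277 c [566.1 282.6] mean [566.2 284.3] size [60.5  2.7] ang 83.52 z [43.4 46.1 48.7] px [495. 248.]
z43 272 c [465.8 291.6] mean [465.6 292.7] size [22.3 12.3] ang 84.26 z [43.7 44.9 46.2] px [380. 244.]
z43 239 c [522.6 285.8] mean [521.9 287. ] size [21.5 11.4] ang 82.91 z [43.6 44.9 46.2] px [444. 247.]
```

View pics/w6.png

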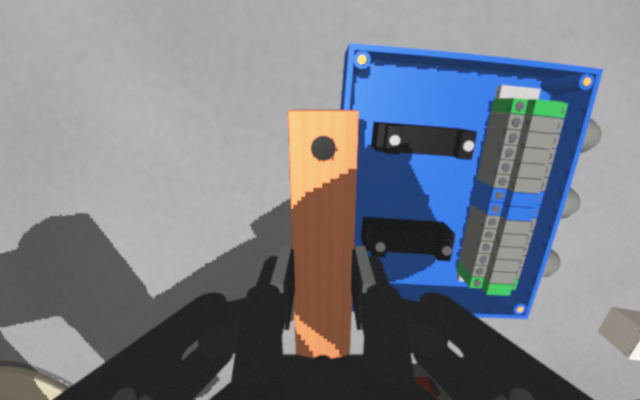

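Wrist view: bar held straight at (322,148–350); supports right of it at (424,140) and (408,241), lips measured at 45 mm as expected. Housing mid is (499.0,333.2), yaw about -6.1°. Checking the bar's pose in the hand.

```bash
python3 - <<'E'
from h import *
d=np.load("w6.npz"); im,P=d["im"],d["P"]; R,p,_=tool(); Q=(P-p)@R
hsv=cv2.cvtColor(im,cv2.COLOR_BGR2HSV).astype(int)
m=(hsv[...,0]<16)&(hsv[...,1]>80)&(abs(Q[...,1])<30)&(Q[...,2]>0)&(Q[...,2]<30)&(np.arange(400)[:,None]<245)
q=Q[m]; print(len(q),np.median(q[:,2]),np.percentile(q[:,0],[.5,99.5]))
for a,b in((20,35),(35,50),(50,65),(65,74)):
    s=q[(q[:,0]>a)&(q[:,0]<b)]; print(a,np.percentile(s[:,1],[1,50,99]).round(2),np.median(s[:,2]).round(2))
E
python3 dl.py 499 333.2 100 83.85
```

```text
5055 12.728123777405134 [12.90049931 74.60291187]
20 [-15.22  -0.45  13.84] 12.76
35 [-15.35   5.03  14.  ] 12.7
50 [-15.39   9.96  14.31] 12.61
65 [-15.54  11.78  14.34] 12.68
pos [419.25 332.25 163.63] phi 87.58 delta [ 4.36 79.69 63.56] force [ 0.06  0.68 -4.26] w 0.327 gf 60.1 tilt [-0.0009 -0.0006]
wz 0.065
```

>>> move_arm(moves=[{"turn":[0,0,0.065],"translation":[0,0,0],"hand":0.2},{"turn":[0,0,0],"translation":[3.2,26.4,10],"hand":0.2},{"turn":[0,0,0],"translation":[3.2,26.4,20],"hand":0.2},{"turn":[0,0,0],"translation":[3.1,26.4,20],"hand":0.2},{"turn":[0,0,0],"translation":[0,0,25],"hand":0.2},{"turn":[0,0,0],"translation":[0,0,10],"hand":0.2},{"turn":[0,0,0],"translation":[0,0,0],"hand":0.2},{"turn":[0,0,0],"translation":[0,0,0],"hand":0.2},{"turn":[0,0,0],"translation":[0,0,0],"hand":0.2},{"turn":[0,0,0],"translation":[0,0,0],"hand":0.2}])

```text
time_s: 26.93
eef_pos: [499.3, 334.7, 80.9]
ee_rot: [0.0, 0.743, 0.669, 0.001]
force: [0.5, -0.5, -3.6]
grip_width: 0.324
grip_force: 60.6
```

>>> move_arm(moves=[{"turn":[0,0,0],"translation":[0,0,0],"hand":0.2},{"turn":[0,0,0],"translation":[0,0,0],"hand":0.2},{"turn":[0,0,0],"translation":[0,0,0],"hand":0.2}])

```text
time_s: 27.18
eef_pos: [499.0, 334.4, 79.6]
ee_rot: [0.0, 0.744, 0.669, 0.0]
force: [-0.6, -0.2, -4.4]
grip_width: 0.324
grip_force: 60.6
```

```bash
python3 dl.py 499 333.2 56 83.85
python3 - <<'E'
from meas import *
R,p,_=tool(); im,P,c=cloud("wrist"); cv2.imwrite("pics/w7.png",im)
hsv=cv2.cvtColor(im,cv2.COLOR_BGR2HSV).astype(int); x,y,z=[P[...,i] for i in range(3)]; V=hsv[...,2]
rg=(x>430)&(x<550)&(y>250)&(y<420)&(V<90)
m=(rg&(z>43)&(z<49)).astype(np.uint8); k,l,st,_=cv2.connectedComponentsWithStats(m)
for i in range(1,k):
    if st[i,4]>120: rect("lip",P,l==i)
E
```

```text
pos [499.   334.44  79.61] phi 83.94 delta [-1.24  0.12 23.61] force [-0.62 -0.15 -4.45] w 0.324 gf 60.6 tilt [0.0007 0.0003]
wz 0.0015
lip 607 c [475.4 381.1] mean [475.9 381.4] size [20.8 12.2] ang 84.1 z [43.9 45.  46.1] px [269. 170.]
lip 774 c [533.2 374.4] mean [532.9 374.9] size [21.8 12.4] ang 84.25 z [43.9 45.  46.2] px [380. 171.]
```

View pics/w7.png

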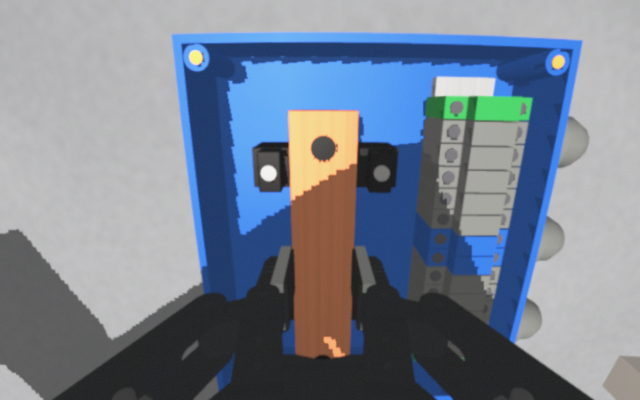

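Bar at column 323 lies midway between the lips (269 and 380). Lowering.

>>> move_arm(moves=[{"turn":[0,0,0],"translation":[-1.1,0.1,12],"hand":0.2},{"turn":[0,0,0],"translation":[0,0,8],"hand":0.2},{"turn":[0,0,0],"translation":[0,0,2],"hand":0.2},{"turn":[0,0,0],"translation":[0,0,0],"hand":0.2},{"turn":[0,0,0],"translation":[0,0,0],"hand":0.2},{"turn":[0,0,0],"translation":[0,0,0],"hand":0.2},{"turn":[0,0,0],"translation":[0,0,0],"hand":0.2}])

```text
time_s: 27.82
eef_pos: [499.0, 333.2, 57.1]
ee_rot: [-0.0, 0.744, 0.669, 0.0]
force: [0.0, 0.3, -4.1]
grip_width: 0.326
grip_force: 60.6
```

>>> move_arm(moves=[{"turn":[0,0,0],"translation":[0,0,1],"hand":0.2},{"turn":[0,0,0],"translation":[0,0,0],"hand":0.2},{"turn":[0,0,0],"translation":[0,0,0],"hand":0.2}])

```text
time_s: 28.07
eef_pos: [498.9, 333.2, 56.0]
ee_rot: [-0.0, 0.744, 0.669, -0.0]
force: [-0.6, 0.2, -4.9]
grip_width: 0.327
grip_force: 60.6
```

>>> move_arm(moves=[{"turn":[0,0,0],"translation":[0,0,0.5],"hand":0.2},{"turn":[0,0,0],"translation":[0,0,0],"hand":0.2},{"turn":[0,0,0],"translation":[0,0,0],"hand":0.2}])

```text
time_s: 28.32
eef_pos: [498.9, 333.2, 55.6]
ee_rot: [-0.0, 0.744, 0.669, -0.0]
force: [0.3, -0.1, -4.5]
grip_width: 0.326
grip_force: 60.7
```

>>> move_arm(moves=[{"turn":[0,0,0],"translation":[0,0,0.5],"hand":0.2},{"turn":[0,0,0],"translation":[0,0,0],"hand":0.2},{"turn":[0,0,0],"translation":[0,0,0],"hand":0.2}])

```text
time_s: 28.57
eef_pos: [499.0, 333.2, 55.5]
ee_rot: [0.0, 0.744, 0.669, 0.0]
force: [-2.2, -1.4, 1.9]
grip_width: 0.331
grip_force: 61.3
```

>>> move_arm(moves=[{"turn":[0,0,0],"translation":[0,0,0],"hand":0.36},{"turn":[0,0,0],"translation":[0,0,0],"hand":0.42},{"turn":[0,0,0],"translation":[0,0,0],"hand":0.5},{"turn":[0,0,0],"translation":[0,0,0],"hand":0.5},{"turn":[0,0,0],"translation":[0,0,-10],"hand":0.5},{"turn":[0,0,0],"translation":[0,0,-25],"hand":0.5},{"turn":[0,0,0],"translation":[0,0,-35],"hand":0.5},{"turn":[0,0,0],"translation":[0,0,-30],"hand":0.8},{"turn":[0,0,0],"translation":[0,0,0],"hand":0.8},{"turn":[0,0,0],"translation":[0,0,0],"hand":0.8}])

```text
time_s: 29.4
eef_pos: [499.6, 333.5, 157.3]
ee_rot: [0.001, 0.744, 0.669, 0.002]
force: [-0.2, -0.6, -1.6]
grip_width: 0.801
grip_force: 0.0
```

```bash
python3 dl.py 525.3 0.1 150 57.57
python3 - <<'E'
from meas import *
R,p,_=tool(); im,P,c=cloud("wrist"); cv2.imwrite("pics/w8.png",im)
hsv=cv2.cvtColor(im,cv2.COLOR_BGR2HSV).astype(int); x,y,z=[P[...,i] for i in range(3)]; V=hsv[...,2]
rect("bar",P,(hsv[...,0]<16)&(hsv[...,1]>80)&(z>38)&(z<50)&(x>450)&(x<550)&(y>230)&(y<430))
rg=(x>430)&(x<550)&(y>250)&(y<420)&(V<90)
m=(rg&(z>43)&(z<49)).astype(np.uint8); k,l,st,_=cv2.connectedComponentsWithStats(m)
for i in range(1,k):
    if st[i,4]>120: rect("lip",P,l==i)
E
```

```text
pos [499.58 333.52 157.34] phi 83.93 delta [-328.85   60.8     6.9 ] force [-0.23 -0.61 -1.55] w 0.801 gf 0.0 tilt [0.0038 0.0016]
wz 0.4601
bar 4175 c [498.5 332.7] mean [497.7 316.5] size [149.3  30. ] ang 83.79 z [42. 43. 44.] px [323. 223.]
lip 243 c [475.3 381.2] mean [476.  380.6] size [20.5 12.1] ang 83.29 z [43.8 45.  46.2] px [285. 149.]
lip 356 c [533.2 374.6] mean [533.  374.5] size [21.3 12.3] ang 83.85 z [43.9 45.1 46.4] px [361. 149.]
lip 288 c [465.7 291.9] mean [466.  292.5] size [22.4 12. ] ang 82.96 z [43.6 44.9 46.3] px [288. 255.]
lip 265 c [523.5 285.7] mean [523.5 287. ] size [22. 12.] ang 84.28 z [43.9 44.9 46.2] px [357. 254.]
```

View pics/w8.png

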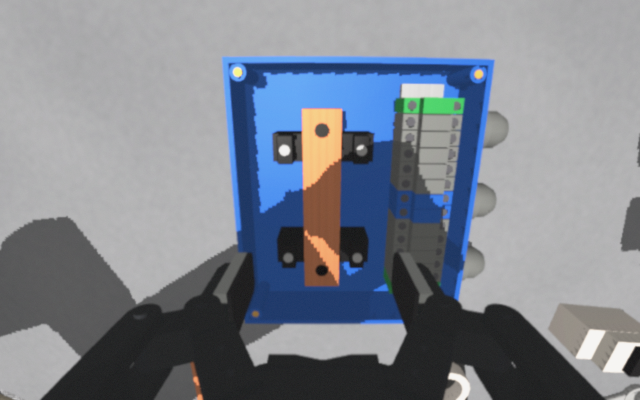

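Bar lies flat on both supports, centred within about 1 mm (columns 302–342 between lips at 285/361). Now back to the tall insulator on the mat.

>>> move_arm(moves=[{"turn":[0,0,0.115],"translation":[0,0,0],"hand":0.8},{"turn":[0,0,0.115],"translation":[0,0,0],"hand":0.8},{"turn":[0,0,0.115],"translation":[0,0,0],"hand":0.8},{"turn":[0,0,0.115],"translation":[0,0,0],"hand":0.8}])

```text
time_s: 29.78
eef_pos: [498.4, 332.9, 153.6]
ee_rot: [-0.0, 0.878, 0.479, -0.001]
force: [-1.3, -0.6, -0.2]
grip_width: 0.799
grip_force: 0.0
```

>>> move_arm(moves=[{"turn":[0,0,0],"translation":[-29.7,22.3,0],"hand":0.8},{"turn":[0,0,0],"translation":[-29.7,22.3,0],"hand":0.8},{"turn":[0,0,0],"translation":[-29.7,22.3,0],"hand":0.8},{"turn":[0,0,0],"translation":[-29.7,22.3,0],"hand":0.8},{"turn":[0,0,0],"translation":[-29.7,22.3,0],"hand":0.8},{"turn":[0,0,0],"translation":[-29.7,22.3,0],"hand":0.8},{"turn":[0,0,0],"translation":[-29.7,22.3,0],"hand":0.8},{"turn":[0,0,0],"translation":[-29.7,22.3,0],"hand":0.8},{"turn":[0,0,0],"translation":[-29.7,22.3,0],"hand":0.8}])

```text
time_s: 30.53
eef_pos: [524.2, -1.7, 154.0]
ee_rot: [-0.001, 0.876, 0.482, -0.001]
force: [1.7, 0.3, 0.0]
grip_width: 0.804
grip_force: 0.0
```

>>> move_arm(moves=[{"turn":[0,0,0],"translation":[0,0,0],"hand":0.8},{"turn":[0,0,0],"translation":[0,0,0],"hand":0.8},{"turn":[0,0,0],"translation":[0,0,0],"hand":0.8},{"turn":[0,0,0],"translation":[0,0,0],"hand":0.8},{"turn":[0,0,0],"translation":[0,0,0],"hand":0.8}])

```text
time_s: 30.95
eef_pos: [524.8, 1.1, 154.8]
ee_rot: [-0.0, 0.876, 0.482, -0.0]
force: [-0.6, 0.7, -0.2]
grip_width: 0.798
grip_force: 0.0
```

```bash
python3 dl.py 525.3 0.1 45.4 57.57
python3 - <<'E'
from hexfit import *
im,P,c=cloud("wrist"); cv2.imwrite("pics/w9.png",im)
for k,q,h in(("tall",(525.3,0.1),79),("medium",(533.5,-69.1),69),("short",(516.7,69.6),59)): print(k,brass(im,P,q,h))
E
```

```text
pos [524.79   1.14 154.83] phi 57.67 delta [ -0.6    1.06 109.43] force [-0.65  0.68 -0.19] w 0.798 gf 0.0 tilt [-0.0006  0.0003]
wz 0.0017
tall ((525.228759765625, 0.33675268292427063), 12.88662338256836)
medium ((534.5026245117188, -68.6657943725586), 10.954808235168457)
short ((516.1526489257812, 69.96539306640625), 8.683446884155273)
```

View pics/w9.png

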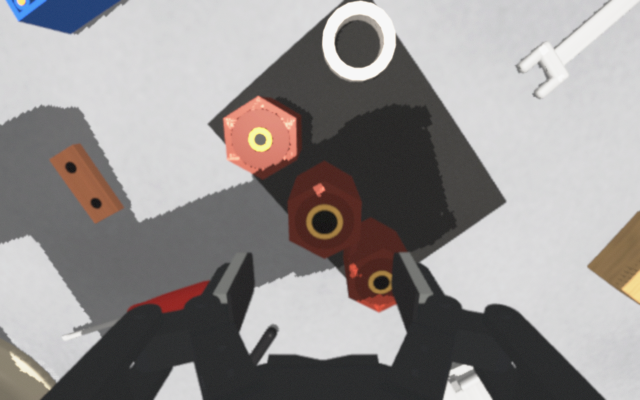

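Mat view: short (260,139), tall (324,221), medium (380,283), all upright; tape (358,40) untouched.

>>> move_arm(moves=[{"turn":[0,0,0],"translation":[-0.5,0.9,25],"hand":0.8},{"turn":[0,0,0],"translation":[0,0,30],"hand":0.8},{"turn":[0,0,0],"translation":[0,0,25],"hand":0.8},{"turn":[0,0,0],"translation":[0,0,20],"hand":0.8},{"turn":[0,0,0],"translation":[0,0,9.2],"hand":0.8},{"turn":[0,0,0],"translation":[0,0,0],"hand":0.8},{"turn":[0,0,0],"translation":[0,0,0],"hand":0.8},{"turn":[0,0,0],"translation":[0,0,0],"hand":0.8},{"turn":[0,0,0],"translation":[0,0,0],"hand":0.8},{"turn":[0,0,0],"translation":[0,0,0],"hand":0.8}])

```text
time_s: 31.83
eef_pos: [526.0, -1.0, 46.9]
ee_rot: [0.001, 0.876, 0.482, 0.001]
force: [0.1, 0.5, 0.7]
grip_width: 0.796
grip_force: 0.0
```

```bash
python3 dl.py 525.25 0.2 45.4 57.57
```

```text
pos [525.99  -0.99  46.91] phi 57.58 delta [ 0.6  -1.26  1.51] force [0.1  0.47 0.66] w 0.796 gf 0.0 tilt [ 0.0018 -0.0004]
wz 0.0001
```

>>> move_arm(moves=[{"turn":[0,0,0],"translation":[0,0,0],"hand":0.8},{"turn":[0,0,0],"translation":[0,0,0],"hand":0.8},{"turn":[0,0,0],"translation":[0,0,0],"hand":0.8},{"turn":[0,0,0],"translation":[0,0,0],"hand":0.8},{"turn":[0,0,0],"translation":[0,0,0],"hand":0.8},{"turn":[0,0,0],"translation":[0,0,0],"hand":0.8}])

```text
time_s: 32.33
eef_pos: [525.5, -0.9, 45.9]
ee_rot: [-0.0, 0.876, 0.482, -0.0]
force: [-0.3, 0.3, 0.6]
grip_width: 0.806
grip_force: 0.0
```

```bash
python3 dl.py 525.25 0.2 45.4 57.57
```

```text
pos [525.5   -0.94  45.88] phi 57.57 delta [ 0.83 -0.82  0.48] force [-0.25  0.28  0.61] w 0.806 gf 0.0 tilt [-0.  0.]
wz 0.0
```

>>> move_arm(grip_force=40, moves=[{"turn":[0,0,0],"translation":[0.8,-0.8,0.5],"hand":0.8},{"turn":[0,0,0],"translation":[0,0,0],"hand":0.65},{"turn":[0,0,0],"translation":[0,0,0],"hand":0.5},{"turn":[0,0,0],"translation":[0,0,0],"hand":0.4},{"turn":[0,0,0],"translation":[0,0,0],"hand":0.4},{"turn":[0,0,0],"translation":[0,0,0],"hand":0.4},{"turn":[0,0,0],"translation":[0,0,0],"hand":0.4}])

```text
time_s: 32.92
eef_pos: [525.3, 0.2, 45.4]
ee_rot: [-0.0, 0.876, 0.482, 0.0]
force: [0.2, 0.3, 1.6]
grip_width: 0.579
grip_force: 33.9
```

>>> move_arm(moves=[{"turn":[0,0,0],"translation":[0,0,-5],"hand":0.4},{"turn":[0,0,0],"translation":[0,0,-15],"hand":0.4},{"turn":[0,0,0],"translation":[0,0,-25],"hand":0.4},{"turn":[0,0,0],"translation":[0,0,-30],"hand":0.4},{"turn":[0,0,0],"translation":[0,0,-25],"hand":0.4},{"turn":[0,0,0],"translation":[0,0,0],"hand":0.4}])

```text
time_s: 33.42
eef_pos: [527.1, -0.2, 150.1]
ee_rot: [0.003, 0.876, 0.482, 0.003]
force: [1.4, -0.8, -1.9]
grip_width: 0.584
grip_force: 34.1
```

>>> move_arm(moves=[{"turn":[0,0,0],"translation":[-32,12.5,0],"hand":0.4},{"turn":[0,0,0],"translation":[-32,12.5,0],"hand":0.4},{"turn":[0,0,0],"translation":[-32,12.5,0],"hand":0.4},{"turn":[0,0,0],"translation":[-32,12.5,0],"hand":0.4},{"turn":[0,0,0],"translation":[-32,12.5,0],"hand":0.4},{"turn":[0,0,0],"translation":[-32,12.5,0],"hand":0.4},{"turn":[0,0,0],"translation":[-32,12.5,0],"hand":0.4},{"turn":[0,0,0],"translation":[-32,12.5,0],"hand":0.4},{"turn":[0,0,0],"translation":[-32,12.5,0],"hand":0.4},{"turn":[0,0,0],"translation":[-32,12.5,0],"hand":0.4}])

```text
time_s: 34.25
eef_pos: [458.1, -338.3, 144.3]
ee_rot: [-0.001, 0.876, 0.481, -0.0]
force: [0.2, 0.1, -1.9]
grip_width: 0.579
grip_force: 34.1
```

>>> move_arm(moves=[{"turn":[0,0,0],"translation":[0,0,0],"hand":0.4},{"turn":[0,0,0],"translation":[0,0,0],"hand":0.4},{"turn":[0,0,0],"translation":[0,0,30],"hand":0.4},{"turn":[0,0,0],"translation":[0,0,30],"hand":0.4},{"turn":[0,0,0],"translation":[0,0,25],"hand":0.4},{"turn":[0,0,0],"translation":[0,0,10],"hand":0.4},{"turn":[0,0,0],"translation":[0,0,0],"hand":0.4},{"turn":[0,0,0],"translation":[0,0,0],"hand":0.4},{"turn":[0,0,0],"translation":[0,0,0],"hand":0.4},{"turn":[0,0,0],"translation":[0,0,0],"hand":0.4}])

```text
time_s: 35.08
eef_pos: [459.8, -337.4, 52.0]
ee_rot: [0.001, 0.876, 0.482, 0.0]
force: [0.2, -0.0, -2.8]
grip_width: 0.58
grip_force: 34.2
```

>>> move_arm(moves=[{"turn":[0,0,0],"translation":[0,0,0],"hand":0.4},{"turn":[0,0,0],"translation":[0,0,0],"hand":0.4},{"turn":[0,0,0],"translation":[0,0,0],"hand":0.4},{"turn":[0,0,0],"translation":[0,0,0],"hand":0.4},{"turn":[0,0,0],"translation":[0,0,0],"hand":0.4},{"turn":[0,0,0],"translation":[0,0,0],"hand":0.4}])

```text
time_s: 35.58
eef_pos: [459.1, -337.0, 50.4]
ee_rot: [0.0, 0.876, 0.482, -0.0]
force: [-0.3, 0.1, -2.5]
grip_width: 0.585
grip_force: 34.2
```

```bash
python3 dl.py 459.1 -336.9 45.4 57.57
python3 - <<'E'
from hexfit import *
im,P,c=cloud("wrist"); print(brass(im,P,(459.1,-336.9),84))
E
```

```text
pos [ 459.15 -336.99   50.41] phi 57.57 delta [ 0.05 -0.09  5.01] force [-0.31  0.14 -2.55] w 0.585 gf 34.2 tilt [ 0. -0.]
wz 0.0
((458.8695983886719, -336.72467041015625), 13.549811363220215)
```

>>> move_arm(moves=[{"turn":[0,0,0],"translation":[0,0,3],"hand":0.4},{"turn":[0,0,0],"translation":[0,0,1.5],"hand":0.4},{"turn":[0,0,0],"translation":[0,0,0],"hand":0.4},{"turn":[0,0,0],"translation":[0,0,0],"hand":0.4},{"turn":[0,0,0],"translation":[0,0,0],"hand":0.4},{"turn":[0,0,0],"translation":[0,0,0.5],"hand":0.4},{"turn":[0,0,0],"translation":[0,0,0],"hand":0.4},{"turn":[0,0,0],"translation":[0,0,0],"hand":0.4},{"turn":[0,0,0],"translation":[0,0,0],"hand":0.4}])

```text
time_s: 36.38
eef_pos: [459.2, -337.0, 45.5]
ee_rot: [0.0, 0.876, 0.482, 0.0]
force: [-0.2, 0.5, -1.1]
grip_width: 0.584
grip_force: 34.3
```

>>> move_arm(moves=[{"turn":[0,0,0],"translation":[0,0,0.4],"hand":0.4},{"turn":[0,0,0],"translation":[0,0,0],"hand":0.4},{"turn":[0,0,0],"translation":[0,0,0],"hand":0.4},{"turn":[0,0,0],"translation":[0,0,0],"hand":0.4}])

```text
time_s: 36.72
eef_pos: [459.2, -337.0, 45.5]
ee_rot: [0.0, 0.876, 0.482, 0.0]
force: [-2.8, 1.3, 5.8]
grip_width: 0.584
grip_force: 35.0
```

>>> move_arm(moves=[{"turn":[0,0,0],"translation":[0,0,0],"hand":0.8},{"turn":[0,0,0],"translation":[0,0,0],"hand":0.8},{"turn":[0,0,0],"translation":[0,0,0],"hand":0.8},{"turn":[0,0,0],"translation":[0,0,0],"hand":0.8},{"turn":[0,0,0],"translation":[0,0,-20],"hand":0.8},{"turn":[0,0,0],"translation":[0,0,-35],"hand":0.8},{"turn":[0,0,0],"translation":[0,0,-35],"hand":0.8},{"turn":[0,0,0],"translation":[0,0,0],"hand":0.8}])

```text
time_s: 37.38
eef_pos: [461.1, -339.0, 141.5]
ee_rot: [0.005, 0.876, 0.482, 0.001]
force: [-0.1, -0.8, 1.1]
grip_width: 0.801
grip_force: 0.0
```

>>> move_arm(moves=[{"turn":[0,0,0],"translation":[33.3,-10.1,0],"hand":0.8},{"turn":[0,0,0],"translation":[33.3,-10.1,0],"hand":0.8},{"turn":[0,0,0],"translation":[33.3,-10.1,0],"hand":0.8},{"turn":[0,0,0],"translation":[33.3,-10.1,0],"hand":0.8},{"turn":[0,0,0],"translation":[33.3,-10.1,0],"hand":0.8},{"turn":[0,0,0],"translation":[33.3,-10.1,0],"hand":0.8},{"turn":[0,0,0],"translation":[33.3,-10.1,0],"hand":0.8},{"turn":[0,0,0],"translation":[33.3,-10.1,0],"hand":0.8},{"turn":[0,0,0],"translation":[0,0,0],"hand":0.8},{"turn":[0,0,0],"translation":[0,0,0],"hand":0.8}])

```text
time_s: 38.22
eef_pos: [534.0, -67.4, 134.8]
ee_rot: [0.0, 0.876, 0.483, 0.0]
force: [-0.1, -0.2, -0.6]
grip_width: 0.802
grip_force: 0.0
```

>>> move_arm(moves=[{"turn":[0,0,0],"translation":[0,0,25],"hand":0.8},{"turn":[0,0,0],"translation":[0,0,15],"hand":0.8},{"turn":[0,0,0],"translation":[0,0,0],"hand":0.8},{"turn":[0,0,0],"translation":[0,0,0],"hand":0.8},{"turn":[0,0,0],"translation":[0,0,0],"hand":0.8},{"turn":[0,0,0],"translation":[0,0,0],"hand":0.8},{"turn":[0,0,0],"translation":[0,0,0],"hand":0.8},{"turn":[0,0,0],"translation":[0,0,0],"hand":0.8},{"turn":[0,0,0],"translation":[0,0,0],"hand":0.8},{"turn":[0,0,0],"translation":[0,0,0],"hand":0.8}])

```text
time_s: 39.05
eef_pos: [533.9, -68.8, 95.2]
ee_rot: [0.0, 0.876, 0.482, 0.0]
force: [0.6, 0.3, -0.4]
grip_width: 0.798
grip_force: 0.0
```

```bash
python3 dl.py 533.6 -69.0 45.5 57.57
python3 - <<'E'
from hexfit import *
im,P,c=cloud("wrist"); print(brass(im,P,(534,-69),69))
E
```

```text
pos [533.87 -68.8   95.21] phi 57.57 delta [-0.31 -0.14 49.71] force [ 0.56  0.31 -0.43] w 0.798 gf 0.0 tilt [ 0.0003 -0.0001]
wz 0.0
((533.37890625, -68.69340515136719), 10.83244800567627)
```

>>> move_arm(moves=[{"turn":[0,0,0],"translation":[-0.2,-0.2,20],"hand":0.8},{"turn":[0,0,0],"translation":[0,0,20],"hand":0.8},{"turn":[0,0,0],"translation":[0,0,9.7],"hand":0.8},{"turn":[0,0,0],"translation":[0,0,0],"hand":0.8},{"turn":[0,0,0],"translation":[0,0,0],"hand":0.8},{"turn":[0,0,0],"translation":[0,0,0],"hand":0.8},{"turn":[0,0,0],"translation":[0,0,0],"hand":0.8},{"turn":[0,0,0],"translation":[0,0,0],"hand":0.8},{"turn":[0,0,0],"translation":[0,0,0],"hand":0.8}])

```text
time_s: 39.85
eef_pos: [533.8, -68.9, 45.9]
ee_rot: [0.0, 0.876, 0.482, 0.0]
force: [1.4, 0.6, -0.2]
grip_width: 0.799
grip_force: 0.0
```

```bash
python3 dl.py 533.6 -69.0 45.5 57.57
```

```text
pos [533.78 -68.91  45.87] phi 57.57 delta [-0.17 -0.1   0.37] force [ 1.36  0.57 -0.23] w 0.799 gf 0.0 tilt [ 0.0009 -0.0003]
wz 0.0
```

>>> move_arm(grip_force=40, moves=[{"turn":[0,0,0],"translation":[0,0,0],"hand":0.65},{"turn":[0,0,0],"translation":[0,0,0],"hand":0.5},{"turn":[0,0,0],"translation":[0,0,0],"hand":0.4},{"turn":[0,0,0],"translation":[0,0,0],"hand":0.4},{"turn":[0,0,0],"translation":[0,0,0],"hand":0.4},{"turn":[0,0,0],"translation":[0,0,0],"hand":0.4}])

```text
time_s: 40.35
eef_pos: [533.8, -68.9, 45.6]
ee_rot: [0.0, 0.876, 0.482, 0.0]
force: [0.1, -0.5, 4.9]
grip_width: 0.582
grip_force: 42.4
```

>>> move_arm(moves=[{"turn":[0,0,0],"translation":[0,0,-5],"hand":0.4},{"turn":[0,0,0],"translation":[0,0,-15],"hand":0.4},{"turn":[0,0,0],"translation":[0,0,-25],"hand":0.4},{"turn":[0,0,0],"translation":[0,0,-30],"hand":0.4},{"turn":[0,0,0],"translation":[0,0,-25],"hand":0.4},{"turn":[0,0,0],"translation":[0,0,0],"hand":0.4}])

```text
time_s: 40.85
eef_pos: [535.2, -69.3, 149.8]
ee_rot: [0.003, 0.876, 0.482, 0.002]
force: [-0.3, 0.2, -1.5]
grip_width: 0.581
grip_force: 42.5
```

>>> move_arm(moves=[{"turn":[0,0,0],"translation":[-31.2,10.8,0],"hand":0.4},{"turn":[0,0,0],"translation":[-31.2,10.8,0],"hand":0.4},{"turn":[0,0,0],"translation":[-31.2,10.8,0],"hand":0.4},{"turn":[0,0,0],"translation":[-31.2,10.8,0],"hand":0.4},{"turn":[0,0,0],"translation":[-31.2,10.8,0],"hand":0.4},{"turn":[0,0,0],"translation":[-31.2,10.8,0],"hand":0.4},{"turn":[0,0,0],"translation":[-31.2,10.8,0],"hand":0.4},{"turn":[0,0,0],"translation":[-31.2,10.8,0],"hand":0.4},{"turn":[0,0,0],"translation":[-31.2,10.8,0],"hand":0.4},{"turn":[0,0,0],"translation":[-31.2,10.8,0],"hand":0.4}])

```text
time_s: 41.68
eef_pos: [456.3, -391.1, 143.8]
ee_rot: [-0.001, 0.876, 0.481, -0.0]
force: [0.3, 0.3, -3.3]
grip_width: 0.584
grip_force: 42.4
```

>>> move_arm(moves=[{"turn":[0,0,0],"translation":[0,0,0],"hand":0.4},{"turn":[0,0,0],"translation":[0,0,0],"hand":0.4},{"turn":[0,0,0],"translation":[0,0,0],"hand":0.4},{"turn":[0,0,0],"translation":[0,0,0],"hand":0.4},{"turn":[0,0,0],"translation":[0,0,0],"hand":0.4},{"turn":[0,0,0],"translation":[0,0,0],"hand":0.4},{"turn":[0,0,0],"translation":[0,0,0],"hand":0.4},{"turn":[0,0,0],"translation":[0,0,0],"hand":0.4}])

```text
time_s: 42.35
eef_pos: [457.6, -389.8, 145.4]
ee_rot: [0.0, 0.876, 0.482, 0.0]
force: [-0.1, 0.1, -2.3]
grip_width: 0.583
grip_force: 42.6
```

```bash
python3 dl.py 456.9 -390.4 50 57.57
python3 - <<'E'
from hexfit import *
im,P,c=cloud("wrist"); print(brass(im,P,(459.1,-336.9),79)); print(brass(im,P,(456.9,-390.4),169))
E
```

```text
pos [ 457.55 -389.78  145.35] phi 57.6 delta [-0.88 -0.22 95.35] force [-0.1   0.12 -2.28] w 0.583 gf 42.6 tilt [ 0. -0.]
wz 0.0005
((459.0690612792969, -336.60284423828125), 12.82679271697998)
((457.41937255859375, -389.93487548828125), 11.068463325500488)
```

>>> move_arm(moves=[{"turn":[0,0,0],"translation":[-0.9,-0.2,20],"hand":0.4},{"turn":[0,0,0],"translation":[0,0,25],"hand":0.4},{"turn":[0,0,0],"translation":[0,0,25],"hand":0.4},{"turn":[0,0,0],"translation":[0,0,18],"hand":0.4},{"turn":[0,0,0],"translation":[0,0,8],"hand":0.4},{"turn":[0,0,0],"translation":[0,0,2],"hand":0.4},{"turn":[0,0,0],"translation":[0,0,0],"hand":0.4},{"turn":[0,0,0],"translation":[0,0,0],"hand":0.4},{"turn":[0,0,0],"translation":[0,0,0],"hand":0.4},{"turn":[0,0,0],"translation":[0,0,0],"hand":0.4}])

```text
time_s: 43.23
eef_pos: [457.1, -391.1, 48.3]
ee_rot: [0.001, 0.876, 0.482, 0.0]
force: [0.3, 0.9, -2.8]
grip_width: 0.577
grip_force: 42.7
```

>>> move_arm(moves=[{"turn":[0,0,0],"translation":[0,0,0],"hand":0.4},{"turn":[0,0,0],"translation":[0,0,0],"hand":0.4},{"turn":[0,0,0],"translation":[0,0,0],"hand":0.4},{"turn":[0,0,0],"translation":[0,0,0],"hand":0.4},{"turn":[0,0,0],"translation":[0,0,0],"hand":0.4},{"turn":[0,0,0],"translation":[0,0,0],"hand":0.4}])

```text
time_s: 43.73
eef_pos: [456.7, -390.8, 47.3]
ee_rot: [-0.0, 0.876, 0.482, -0.0]
force: [-0.4, 0.3, -2.3]
grip_width: 0.58
grip_force: 42.7
```

```bash
python3 dl.py 457.0 -387.4 45.5 57.57
python3 - <<'E'
from hexfit import *
im,P,c=cloud("wrist"); print(brass(im,P,(456.9,-390.4),69)); print(brass(im,P,(459.1,-336.9),79));np.savez("m.npz",im=im,P=P)
E
```

```text
pos [ 456.72 -390.76   47.28] phi 57.57 delta [ 2.99 -1.57  1.78] force [-0.41  0.25 -2.28] w 0.58 gf 42.7 tilt [-0.  0.]
wz 0.0
((457.0167541503906, -390.84149169921875), 11.155523300170898)
((459.1012878417969, -337.046630859375), 13.074694633483887)
```

>>> move_arm(moves=[{"turn":[0,0,0],"translation":[1.5,-0.8,0],"hand":0.4},{"turn":[0,0,0],"translation":[1.5,-0.75,0],"hand":0.4},{"turn":[0,0,0],"translation":[0,0,0],"hand":0.4},{"turn":[0,0,0],"translation":[0,0,0],"hand":0.4},{"turn":[0,0,0],"translation":[0,0,0],"hand":0.4},{"turn":[0,0,0],"translation":[0,0,0],"hand":0.4}])

```text
time_s: 44.28
eef_pos: [457.0, -387.4, 47.3]
ee_rot: [0.0, 0.876, 0.482, 0.0]
force: [-0.4, -0.3, -2.2]
grip_width: 0.58
grip_force: 42.6
```

>>> move_arm(moves=[{"turn":[0,0,0],"translation":[0,0,1.2],"hand":0.4},{"turn":[0,0,0],"translation":[0,0,0],"hand":0.4},{"turn":[0,0,0],"translation":[0,0,0],"hand":0.4},{"turn":[0,0,0],"translation":[0,0,0],"hand":0.4},{"turn":[0,0,0],"translation":[0,0,0.5],"hand":0.4},{"turn":[0,0,0],"translation":[0,0,0],"hand":0.4},{"turn":[0,0,0],"translation":[0,0,0],"hand":0.4},{"turn":[0,0,0],"translation":[0,0,0],"hand":0.4}])

```text
time_s: 44.95
eef_pos: [457.1, -387.5, 45.7]
ee_rot: [0.0, 0.876, 0.482, 0.0]
force: [-0.2, 0.4, -1.6]
grip_width: 0.581
grip_force: 42.6
```

>>> move_arm(moves=[{"turn":[0,0,0],"translation":[0,0,0.4],"hand":0.4},{"turn":[0,0,0],"translation":[0,0,0],"hand":0.4},{"turn":[0,0,0],"translation":[0,0,0],"hand":0.4},{"turn":[0,0,0],"translation":[0,0,0],"hand":0.4}])

```text
time_s: 45.28
eef_pos: [457.1, -387.5, 45.7]
ee_rot: [0.0, 0.876, 0.482, -0.0]
force: [-1.9, 0.8, 5.2]
grip_width: 0.582
grip_force: 43.4
```

>>> move_arm(moves=[{"turn":[0,0,0],"translation":[0,0,0],"hand":0.8},{"turn":[0,0,0],"translation":[0,0,0],"hand":0.8},{"turn":[0,0,0],"translation":[0,0,0],"hand":0.8},{"turn":[0,0,0],"translation":[0,0,0],"hand":0.8},{"turn":[0,0,0],"translation":[0,0,-20],"hand":0.8},{"turn":[0,0,0],"translation":[0,0,-35],"hand":0.8},{"turn":[0,0,0],"translation":[0,0,-35],"hand":0.8},{"turn":[0,0,0],"translation":[0,0,0],"hand":0.8}])

```text
time_s: 45.95
eef_pos: [458.9, -389.5, 142.0]
ee_rot: [0.006, 0.876, 0.482, 0.001]
force: [0.5, 0.1, 1.2]
grip_width: 0.795
grip_force: 0.0
```

>>> move_arm(moves=[{"turn":[0,0,0],"translation":[34.8,-16.25,0],"hand":0.8},{"turn":[0,0,0],"translation":[34.8,-16.25,0],"hand":0.8},{"turn":[0,0,0],"translation":[34.8,-16.25,0],"hand":0.8},{"turn":[0,0,0],"translation":[34.8,-16.25,0],"hand":0.8},{"turn":[0,0,0],"translation":[34.8,-16.25,0],"hand":0.8},{"turn":[0,0,0],"translation":[34.8,-16.25,0],"hand":0.8},{"turn":[0,0,0],"translation":[34.8,-16.25,0],"hand":0.8},{"turn":[0,0,0],"translation":[34.8,-16.25,0],"hand":0.8},{"turn":[0,0,0],"translation":[34.8,-16.25,0],"hand":0.8},{"turn":[0,0,0],"translation":[34.8,-16.25,0],"hand":0.8}])

```text
time_s: 46.78
eef_pos: [506.5, -4.7, 135.2]
ee_rot: [0.0, 0.876, 0.481, 0.0]
force: [-0.4, 0.2, -0.8]
grip_width: 0.801
grip_force: 0.0
```

>>> move_arm(moves=[{"turn":[0,0,0],"translation":[34.8,-16.25,0],"hand":0.8},{"turn":[0,0,0],"translation":[34.8,-16.25,0],"hand":0.8},{"turn":[0,0,0],"translation":[0,0,25],"hand":0.8},{"turn":[0,0,0],"translation":[0,0,15],"hand":0.8},{"turn":[0,0,0],"translation":[0,0,0],"hand":0.8},{"turn":[0,0,0],"translation":[0,0,0],"hand":0.8},{"turn":[0,0,0],"translation":[0,0,0],"hand":0.8},{"turn":[0,0,0],"translation":[0,0,0],"hand":0.8},{"turn":[0,0,0],"translation":[0,0,0],"hand":0.8},{"turn":[0,0,0],"translation":[0,0,0],"hand":0.8}])

```text
time_s: 47.62
eef_pos: [516.7, 69.4, 95.8]
ee_rot: [0.0, 0.877, 0.481, 0.0]
force: [0.5, -0.8, 0.3]
grip_width: 0.802
grip_force: 0.0
```

>>> move_arm(moves=[{"turn":[0,0,0],"translation":[0,0,0],"hand":0.8},{"turn":[0,0,0],"translation":[0,0,0],"hand":0.8},{"turn":[0,0,0],"translation":[0,0,0],"hand":0.8},{"turn":[0,0,0],"translation":[0,0,0],"hand":0.8}])

```text
time_s: 47.95
eef_pos: [516.4, 69.6, 95.2]
ee_rot: [0.0, 0.876, 0.482, 0.0]
force: [0.2, 0.3, -0.7]
grip_width: 0.802
grip_force: 0.0
```

```bash
python3 dl.py 516.5 69.8 44.8 57.57
python3 - <<'E'
from hexfit import *
im,P,c=cloud("wrist"); print(brass(im,P,(516.5,69.8),59))
E
```

```text
pos [516.4   69.63  95.23] phi 57.57 delta [ 1.900e-01 -1.000e-02  5.043e+01] force [ 0.17  0.31 -0.74] w 0.802 gf 0.0 tilt [0.0001 0.    ]
wz -0.0
((516.440185546875, 69.62176513671875), 8.536480903625488)
```

>>> move_arm(moves=[{"turn":[0,0,0],"translation":[0,0,20],"hand":0.8},{"turn":[0,0,0],"translation":[0,0,20],"hand":0.8},{"turn":[0,0,0],"translation":[0,0,10.2],"hand":0.8},{"turn":[0,0,0],"translation":[0,0,0],"hand":0.8},{"turn":[0,0,0],"translation":[0,0,0],"hand":0.8},{"turn":[0,0,0],"translation":[0,0,0],"hand":0.8},{"turn":[0,0,0],"translation":[0,0,0],"hand":0.8},{"turn":[0,0,0],"translation":[0,0,0],"hand":0.8},{"turn":[0,0,0],"translation":[0,0,0],"hand":0.8}])

```text
time_s: 48.75
eef_pos: [516.6, 69.6, 45.6]
ee_rot: [0.0, 0.876, 0.482, 0.0]
force: [-0.0, -0.1, -0.3]
grip_width: 0.802
grip_force: 0.0
```

>>> move_arm(grip_force=40, moves=[{"turn":[0,0,0],"translation":[0,0,0],"hand":0.65},{"turn":[0,0,0],"translation":[0,0,0],"hand":0.5},{"turn":[0,0,0],"translation":[0,0,0],"hand":0.4},{"turn":[0,0,0],"translation":[0,0,0],"hand":0.4},{"turn":[0,0,0],"translation":[0,0,0],"hand":0.4},{"turn":[0,0,0],"translation":[0,0,0],"hand":0.4}])

```text
time_s: 49.25
eef_pos: [516.6, 69.7, 45.4]
ee_rot: [0.0, 0.876, 0.482, 0.0]
force: [-1.6, -0.1, 5.7]
grip_width: 0.578
grip_force: 42.6
```

>>> move_arm(moves=[{"turn":[0,0,0],"translation":[0,0,-5],"hand":0.4},{"turn":[0,0,0],"translation":[0,0,-15],"hand":0.4},{"turn":[0,0,0],"translation":[0,0,-25],"hand":0.4},{"turn":[0,0,0],"translation":[0,0,-30],"hand":0.4},{"turn":[0,0,0],"translation":[0,0,-15],"hand":0.4},{"turn":[0,0,0],"translation":[0,0,0],"hand":0.4}])

```text
time_s: 49.75
eef_pos: [517.7, 69.6, 138.1]
ee_rot: [0.002, 0.876, 0.482, 0.002]
force: [1.0, -0.5, -1.4]
grip_width: 0.578
grip_force: 42.1
```

>>> move_arm(moves=[{"turn":[0,0,0],"translation":[-32.75,14.3,0],"hand":0.4},{"turn":[0,0,0],"translation":[-32.75,14.3,0],"hand":0.4},{"turn":[0,0,0],"translation":[-32.75,14.3,0],"hand":0.4},{"turn":[0,0,0],"translation":[-32.75,14.3,0],"hand":0.4},{"turn":[0,0,0],"translation":[-32.75,14.3,0],"hand":0.4},{"turn":[0,0,0],"translation":[-32.75,14.3,0],"hand":0.4},{"turn":[0,0,0],"translation":[-32.75,14.3,0],"hand":0.4},{"turn":[0,0,0],"translation":[-32.75,14.3,0],"hand":0.4},{"turn":[0,0,0],"translation":[-32.75,14.3,0],"hand":0.4},{"turn":[0,0,0],"translation":[-32.75,14.3,0],"hand":0.4}])

```text
time_s: 50.58
eef_pos: [460.3, -284.8, 133.4]
ee_rot: [-0.001, 0.876, 0.481, -0.0]
force: [1.7, 0.4, -2.1]
grip_width: 0.583
grip_force: 42.1
```

>>> move_arm(moves=[{"turn":[0,0,0],"translation":[0,0,0],"hand":0.4},{"turn":[0,0,0],"translation":[0,0,0],"hand":0.4},{"turn":[0,0,0],"translation":[0,0,0],"hand":0.4},{"turn":[0,0,0],"translation":[0,0,0],"hand":0.4},{"turn":[0,0,0],"translation":[0,0,0],"hand":0.4},{"turn":[0,0,0],"translation":[0,0,0],"hand":0.4},{"turn":[0,0,0],"translation":[0,0,0],"hand":0.4},{"turn":[0,0,0],"translation":[0,0,0],"hand":0.4}])

```text
time_s: 51.25
eef_pos: [461.6, -283.1, 135.0]
ee_rot: [0.0, 0.876, 0.482, 0.0]
force: [-0.5, 1.2, -1.7]
grip_width: 0.58
grip_force: 42.2
```

```bash
python3 dl.py 461.3 -283.4 47 57.57
```

```text
pos [ 461.6  -283.11  135.01] phi 57.6 delta [-0.41 -0.1  88.01] force [-0.51  1.2  -1.65] w 0.58 gf 42.2 tilt [ 0. -0.]
wz 0.0006
```

>>> move_arm(moves=[{"turn":[0,0,0],"translation":[0,0,15],"hand":0.4},{"turn":[0,0,0],"translation":[0,0,25],"hand":0.4},{"turn":[0,0,0],"translation":[0,0,22],"hand":0.4},{"turn":[0,0,0],"translation":[0,0,16],"hand":0.4},{"turn":[0,0,0],"translation":[0,0,8],"hand":0.4},{"turn":[0,0,0],"translation":[0,0,2],"hand":0.4},{"turn":[0,0,0],"translation":[0,0,0],"hand":0.4},{"turn":[0,0,0],"translation":[0,0,0],"hand":0.4},{"turn":[0,0,0],"translation":[0,0,0],"hand":0.4},{"turn":[0,0,0],"translation":[0,0,0],"hand":0.4}])

```text
time_s: 52.08
eef_pos: [461.8, -283.8, 47.9]
ee_rot: [0.001, 0.876, 0.482, 0.0]
force: [0.3, -0.1, -1.3]
grip_width: 0.581
grip_force: 42.3
```

>>> move_arm(moves=[{"turn":[0,0,0],"translation":[0,0,0],"hand":0.4},{"turn":[0,0,0],"translation":[0,0,0],"hand":0.4},{"turn":[0,0,0],"translation":[0,0,0],"hand":0.4},{"turn":[0,0,0],"translation":[0,0,0],"hand":0.4},{"turn":[0,0,0],"translation":[0,0,0],"hand":0.4},{"turn":[0,0,0],"translation":[0,0,0],"hand":0.4},{"turn":[0,0,0],"translation":[0,0,0],"hand":0.4}])

```text
time_s: 52.67
eef_pos: [461.4, -283.5, 47.0]
ee_rot: [-0.0, 0.876, 0.482, -0.0]
force: [0.5, -0.5, -1.6]
grip_width: 0.58
grip_force: 42.3
```

```bash
python3 dl.py 461.2 -286.4 45.4 57.57
python3 - <<'E'
from hexfit import *
im,P,c=cloud("wrist"); print(brass(im,P,(461.3,-283.6),60)); print(brass(im,P,(459.1,-336.9),79))
E
```

```text
pos [ 461.43 -283.47   46.95] phi 57.57 delta [-2.6   1.38  1.55] force [ 0.48 -0.45 -1.58] w 0.58 gf 42.3 tilt [-0.0001  0.0001]
wz -0.0
((461.3987731933594, -283.5082092285156), 8.636316299438477)
None
```

>>> move_arm(moves=[{"turn":[0,0,0],"translation":[-1.3,0.7,0],"hand":0.4},{"turn":[0,0,0],"translation":[-1.3,0.7,0],"hand":0.4},{"turn":[0,0,0],"translation":[0,0,0],"hand":0.4},{"turn":[0,0,0],"translation":[0,0,0],"hand":0.4},{"turn":[0,0,0],"translation":[0,0,0],"hand":0.4},{"turn":[0,0,0],"translation":[0,0,0],"hand":0.4}])

```text
time_s: 53.22
eef_pos: [461.2, -286.3, 47.0]
ee_rot: [-0.0, 0.876, 0.482, -0.0]
force: [-0.1, -0.3, -2.4]
grip_width: 0.578
grip_force: 42.3
```

>>> move_arm(moves=[{"turn":[0,0,0],"translation":[0,0,0.9],"hand":0.4},{"turn":[0,0,0],"translation":[0,0,0],"hand":0.4},{"turn":[0,0,0],"translation":[0,0,0],"hand":0.4},{"turn":[0,0,0],"translation":[0,0,0],"hand":0.4},{"turn":[0,0,0],"translation":[0,0,0.5],"hand":0.4},{"turn":[0,0,0],"translation":[0,0,0],"hand":0.4},{"turn":[0,0,0],"translation":[0,0,0],"hand":0.4},{"turn":[0,0,0],"translation":[0,0,0],"hand":0.4}])

```text
time_s: 53.88
eef_pos: [461.3, -286.4, 45.6]
ee_rot: [0.0, 0.876, 0.482, 0.0]
force: [0.4, 0.3, -1.8]
grip_width: 0.582
grip_force: 42.3
```

>>> move_arm(moves=[{"turn":[0,0,0],"translation":[0,0,0.4],"hand":0.4},{"turn":[0,0,0],"translation":[0,0,0],"hand":0.4},{"turn":[0,0,0],"translation":[0,0,0],"hand":0.4},{"turn":[0,0,0],"translation":[0,0,0],"hand":0.4}])

```text
time_s: 54.22
eef_pos: [461.3, -286.4, 45.4]
ee_rot: [0.0, 0.876, 0.482, 0.0]
force: [-0.8, 0.1, 1.8]
grip_width: 0.574
grip_force: 42.6
```

Floor contact. Releasing and rising, then back over the row for a check.

>>> move_arm(moves=[{"turn":[0,0,0],"translation":[0,0,0],"hand":0.8},{"turn":[0,0,0],"translation":[0,0,0],"hand":0.8},{"turn":[0,0,0],"translation":[0,0,0],"hand":0.8},{"turn":[0,0,0],"translation":[0,0,0],"hand":0.8},{"turn":[0,0,0],"translation":[0,0,-20],"hand":0.8},{"turn":[0,0,0],"translation":[0,0,-35],"hand":0.8},{"turn":[0,0,0],"translation":[0,0,-35],"hand":0.8},{"turn":[0,0,0],"translation":[-10,10,-35],"hand":0.8},{"turn":[0,0,0],"translation":[-20,15,-25],"hand":0.8},{"turn":[0,0,0],"translation":[0,0,0],"hand":0.8}])

```text
time_s: 55.05
eef_pos: [467.6, -329.4, 200.8]
ee_rot: [0.005, 0.877, 0.481, 0.001]
force: [0.3, -0.5, 0.4]
grip_width: 0.803
grip_force: 0.0
```

>>> move_arm(moves=[{"turn":[0,0,0],"translation":[0,0,0],"hand":0.8},{"turn":[0,0,0],"translation":[0,0,0],"hand":0.8},{"turn":[0,0,0],"translation":[0,0,0],"hand":0.8},{"turn":[0,0,0],"translation":[0,0,0],"hand":0.8},{"turn":[0,0,0],"translation":[0,0,0],"hand":0.8},{"turn":[0,0,0],"translation":[0,0,0],"hand":0.8},{"turn":[0,0,0],"translation":[0,0,0],"hand":0.8},{"turn":[0,0,0],"translation":[0,0,0],"hand":0.8}])

```text
time_s: 55.72
eef_pos: [466.3, -325.0, 195.1]
ee_rot: [-0.0, 0.876, 0.482, -0.0]
force: [-0.8, 1.6, -0.9]
grip_width: 0.8
grip_force: 0.0
```

Run:
```python
from hexfit import *
im,P,c=cloud("wrist"); cv2.imwrite("pics/w10.png",im); pred=dict(short=(461.2,-286.4),tall=(459.1,-336.9),medium=(457.05,-387.4))
hexes(P,pred,np.radians(-2.4))
for k,h in(("short",59),("tall",79),("medium",69)): print(k,brass(im,P,pred[k],h))
im,P,c=cloud("top"); hsv=cv2.cvtColor(im,cv2.COLOR_BGR2HSV).astype(int); x,y,z=[P[...,i] for i in range(3)]
import meas; meas.rect("tape",P,(abs(y)<200)&(x>500)&(hsv[...,2]>130)&(z>14)&(z<30)&(hsv[...,1]<60))
meas.rect("bar",P,(hsv[...,0]<16)&(hsv[...,1]>80)&(z>38)&(z<50)&(y>230)&(y<430))
```

```text
short [ 460.9 -286.6] [np.float64(48.7), np.float64(49.2), np.float64(49.0)] 3016
medium [ 457.4 -388.1] [np.float64(49.3), np.float64(45.5), np.float64(48.8)] 2274
tall [ 459.6 -336.1] [np.float64(48.9), np.float64(48.9), np.float64(48.5)] 2999
short ((461.00421142578125, -286.44219970703125), 8.196320533752441)
tall ((459.01055908203125, -336.849609375), 12.951603889465332)
medium ((456.9079895019531, -387.5567626953125), 10.781867980957031)
tape 217 c [612.9  91.8] mean [612.7  91.8] size [52.2 52.2] ang 0.9 z [18.7 21.2 23.4] px [284. 159.]
bar 854 c [498.  334.6] mean [498.1 333.9] size [149.6  30.1] ang 83.78 z [41.3 43.6 45.9] px [175. 206.]
```

View pics/w10.png

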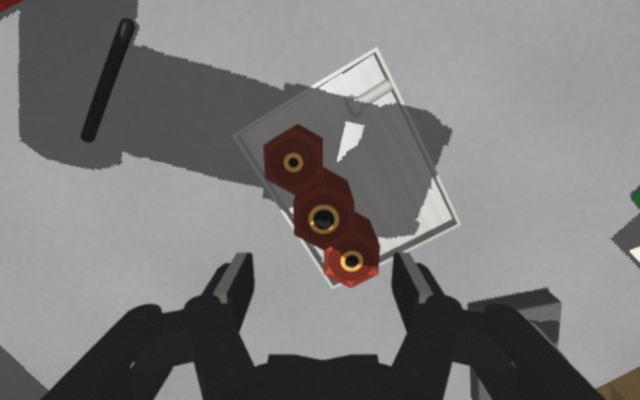

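The row is restored, with the short at (293,162), tall at (323,219) and medium at (351,261), each within 0.3 mm of its old place. Tape and busbar have not moved since they were last measured. Handing in.

```bash
python3 -c "
from rig import finish_job; print(finish_job())"
```

```text
the job is handed in; nothing more can be done
None
```

The job is handed in: the busbar lies flat in both supports, centred to about 1 mm, all three insulators stand in their old places to about 0.3 mm, and the tape roll was not moved; it took about 56 s of the 141 s allowed, and no verdict was returned.

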